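# Tap a bearing cup square into its housing

## Robot

A 6-joint arm with a two-finger parallel gripper is mounted at the origin on the work surface. World frame = base frame: x ahead of the robot, y to its left, z up, the work surface at z = 0. Lengths are in m, angles in rad, forces in N, time in s.
With the tool pointing down it reaches from about 0.325 to 0.9 m from the base axis. Payload 3.5 kg.
Tool frame: the origin (TCP) lies on the mounting face of the last link; the fingertips stand 173 mm ahead of it and the grasp point (between the pads) lies 155 mm ahead of it (env.grip_depth is the distance from the TCP to the grasp point, in m); z points along the fingers, y is the direction in which the jaws open and shut (so a half turn about z gives the same grasp; the last joint's range is limited). The gripper opens to 85 mm and grips with 20 to 120 N. Pads are 22 mm wide; open, the fingers measure 114 mm over their backs; the gripper's body (76 mm by 85 mm) begins 54 mm behind the grasp point. The pads swing forward as they close: fully open they stand 13 mm farther back than shut.
Start: joints at [1.016, 0.276, -0.026, 1.268, 0, 1.467], TCP at [0.273, 0.562, 0.405] pointing down, gripper open.
Joint ranges: [-3.12, 3.12], [-0.85, 1.88], [-1.08, 1.24], [-1.95, 2.15], [-1.57, 1.53], [-3.14, 3.14]. Speed limits (rad/s): [2.57, 2.57, 3.14, 3.14, 3.14, 3.14].

## Interface

Orientations are given as a rotation vector (axis times angle).
In Python, from rig import env, capture, silhouettes gives the robot as it stands. The module is installed in compiled form; this text tells all that it offers.
- The arm moves only by the shell command python3 -m creep 'ROWS'. ROWS is JSON, a list of rows, each an object with "linear": the shift along the tool's x, y, z as a fraction of full scale, a list of three; "rot": the turn, a rotation vector about the tool's x, y, z as a fraction of full scale, a list of three; "grip": the gripper command: -1 is shut, 1 is fully open, values between are in proportion. In form: [{"linear": [dx, dy, dz], "rot": [rx, ry, rz], "grip": grip}, ...]. A call has 1 to 10 rows; each row is the pose to reach, as a shift and turn from the pose commanded when the call began, along the tool's axes at that moment; what a row does not reach only later rows make up. Full scale, the value 1, is 250 mm for a shift and pi/4 rad for a turn. A row lasts 1/12 s, in which the tool goes at most 41.7 mm and 7.16 degrees, less where a joint would pass 70% of its speed; a pose out of reach is approached as far as the arm can. A call with a number of a shift or a turn outside -1 to 1 is refused whole. A call with a gripper value outside its range is refused whole. The fingers move at their own pace and stop on an object; the grip force is fixed at half the most. Time passes only in rows, so rows that repeat a pose let the fingers close. It gives the time, the measured TCP pose, the force and the opening at its end, in the units of the state.
- env.get_obs(): the state, without advancing time (a new reading comes with each control period).
- capture(name): name is "side" or "top" or "wrist"; returns a dict with "frame" (420x560x3 uint8, red, green, blue), "intrinsics" (3x3 intrinsics, pixels), "pose" (4x4, takes a point from camera to world coordinates). Camera axes: x right, y up, looking along -z (the intrinsics and any distortion apply to the point x, -y, -z); pixel columns grow to the right and rows downward; lengths in m; the calibration is good to about 2 mm. A picture is of the moment at which its call begins. There is no depth.
- env.sign_off(): hands the job in, once; it reports no verdict.
Trained networks look in a picture, given as the dict that the camera call returned (one of the last four; its "shot" number tells which), for a name from the list of things; names that differ only in an ending like _2 or _b are one class to them, and where a whole thing is asked for, a point or a joint stands for the part that bears it (a point fixed in the world has none). Each returns a list of dicts, best first, with "conf" (0 to 1); they miss things now and then, are a little off and sometimes report something else, mostly with a low value. They report only what shows in the picture. A call takes as long as a camera call. They do not tell look-alikes from the thing itself.
- silhouettes(label, picture): "region" (420x560 bool, what is visible of it) and "box" ([left, top, width, height] in pixels, round what is visible of it).
The state is a dict: "time_s": time; "joints": joint angles; "joint_velocities": joint speeds; "joint_torque": joint torques, N m; "tool_pos": TCP position; "eef_rot": TCP orientation; "force": force on the tool from outside, world axes, zero at the start; "torque": the same for the moment, N m; "width": finger opening in m.
Only numpy, scipy, OpenCV 4.12 (cv2) and the standard library are available. Lean on these libraries where they do the work, as an engineer would, in place of code of your own. Each camera call takes 0.05 s, during which the arm holds its last target.

## Task

On the lab bench a shaker's bearing cup has been started in its housing block but stands proud and a little askew. With the closed fingers press it home by its rim, a little at a time on alternating sides, so that it goes in square (never leaning more than about 5 degrees) until its rim lies flat on the block all round, and finish with a firm steady push of about 20 N on the rim, never pressing it with more than 30 N. Then set the loose bearing down into the cup, shaft up, and let go, leaving the glassware where it is.

Things in the scene. Friction and masses are not known exactly. Their poses are not given: they have to be found in the camera images.
- housing: grey metal bearing block fixed in a shallow recess of the bench, 124 x 124 mm and 45 mm high, of which 37 to 45 mm stand above the bench; a 70 mm round bore in the middle of its top and two low ears (top 35 mm below the block's, reaching 88 mm from the centre along its own y). Does not move. Origin at the centre of its underside, z up
- bore (a point): centre of the bore's mouth, in the plane of the block's top face, 45 mm above housing's origin; axes as the block's
- cup: steel bearing cup, tight in the bore: a flat round rim 84 mm across, 6 mm thick, around an open pocket 56 mm across; a 68 mm skirt below it sits in the bore. Origin at the centre of the rim's underside, z up out of the cup; pocket floor 13 mm below the origin. Starts 7 to 9.5 mm proud, tilted up to 2 degrees; home, where it stops hard, is the rim's underside on the block's face (origin at bore)
- rim (a point): centre of the rim's top plane, 6 mm above cup's origin, axes as the cup's. Dry friction holds the cup where it is left: 12 to 19 N down on one side of the rim, 35 mm from the centre, drives that side in and tilts the cup about 1 degree per 1.2 mm; driving it in whole takes about 33 N. It need never be pulled out
- bearing: loose steel bearing standing on the bench: a round body 52 mm across and 14 mm high with a shaft of 20 mm diameter rising 40 mm from its middle (54 mm high in all); 0.24 to 0.39 kg. Origin at the centre of its underside, z up along the shaft. It drops into the cup's pocket with 2 mm to spare all round and rests on the pocket's floor
- beaker: bystander: clear plastic beaker, 84 mm across, 95 mm high, origin under its centre
- cylinder: bystander: glass measuring cylinder on a round foot 64 mm across, 198 mm high, origin under its centre
- washbottle: bystander: white plastic bottle with a red cap, 66 mm across, 160 mm high, origin under its centre
- stopper: bystander: small glass stopper, 24 mm across, 28 mm high, origin under its centre
Not all that is in view belongs to the job. What is meant by the bearing is not purple, and is the smaller of those in its own colour. Of the things that look like the housing, the larger one is meant.

How it is judged:
By the outcome, as a careful person would: the job done as asked, in the order asked, and still so for the second after the job is handed in, with the robot touching nothing.
It also fails if it takes over 72 s, if anything falls off the work surface, if the arm or the gripper's body presses on something with over 40 N, if the wrist force passes 120 N, or if a joint passes its speed limit or range.

## Working session

There is one attempt and no reset: what is moved stays moved. The work goes in short steps, Python scripts to look and compute and a shell command to move; the robot and the scene stay as the last step left them, time stands still between calls to the robot, and variables do not carry over. Pictures are saved under pics/ and viewed, and the job is handed in when it is done.

```bash
mkdir -p pics; ls; python3 - <<'E'
from rig import env,capture,silhouettes
import cv2,numpy as np
o=env.get_obs()
print({k:np.round(v,4).tolist() for k,v in o.items()}, env.grip_depth)
for n in ("side","top","wrist"):
    c=capture(n); cv2.imwrite(f"pics/a_{n}.png",c["frame"][:,:,::-1]); print(n,np.round(c["intrinsics"],1).tolist(),np.round(c["pose"],3).tolist(),[k for k in c])
    for l in ("housing","cup","bearing"):
        for r in silhouettes(l,c): print(n,l,round(r["conf"],2),r["box"])
E
```

```text
pics
{'time_s': 0.0, 'joints': [1.0156, 0.2771, -0.0279, 1.268, 0.0, 1.4674], 'joint_velocities': [-0.0009, 0.0005, -0.0001, 0.0009, -0.0001, 0.0001], 'joint_torque': [-0.0022, -44.5508, 29.5204, 0.0165, -0.0002, 0.0], 'tool_pos': [0.2727, 0.5619, 0.4036], 'eef_rot': [-0.7035, -3.0611, 0.0033], 'force': [-0.1866, 0.2194, 0.3962], 'torque': [0.0031, -0.0211, -0.0054], 'width': 0.0857} 0.1547
side [[515.8, 0.0, 283.7], [0.0, 515.8, 208.6], [0.0, 0.0, 1.0]] [[0.838, 0.346, -0.422, 0.155], [-0.546, 0.544, -0.637, -0.652], [0.009, 0.764, 0.645, 0.73], [0.0, 0.0, 0.0, 1.0]] ['frame', 'intrinsics', 'pose', 'shot']
side housing 0.7 [284.3, 261.5, 93.0, 91.6]
side cup 0.97 [201.2, 286.4, 31.7, 29.3]
side cup 0.59 [309.2, 265.1, 47.2, 43.1]
side bearing 0.9 [240.3, 189.8, 33.3, 42.8]
side bearing 0.56 [222.0, 176.7, 21.2, 29.3]
top [[459.4, 0.0, 277.3], [0.0, 459.4, 197.7], [0.0, 0.0, 1.0]] [[0.025, 0.994, -0.103, 0.447], [-1.0, 0.025, 0.001, 0.006], [0.003, 0.103, 0.995, 1.198], [0.0, 0.0, 0.0, 1.0]] ['frame', 'intrinsics', 'pose', 'shot']
top housing 0.63 [316.3, 173.7, 77.1, 62.5]
top housing 0.56 [290.8, 249.9, 48.6, 47.9]
top cup 0.86 [309.8, 261.6, 20.2, 25.7]
top cup 0.6 [342.8, 186.6, 34.2, 33.8]
top bearing 0.81 [236.3, 182.3, 32.4, 31.3]
top bearing 0.71 [201.6, 192.4, 20.3, 16.5]
top bearing 0.55 [168.4, 186.8, 20.5, 19.0]
wrist [[326.6, 0.0, 283.6], [0.0, 326.6, 211.9], [0.0, 0.0, 1.0]] [[0.436, -0.861, -0.262, 0.206], [0.9, 0.416, 0.128, 0.593], [-0.001, -0.292, 0.956, 0.374], [0.0, 0.0, 0.0, 1.0]] ['frame', 'intrinsics', 'pose', 'shot']
```

View pics/a_side.png

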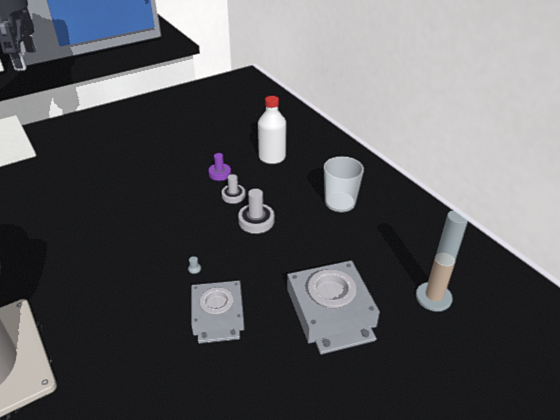

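View pics/a_top.png

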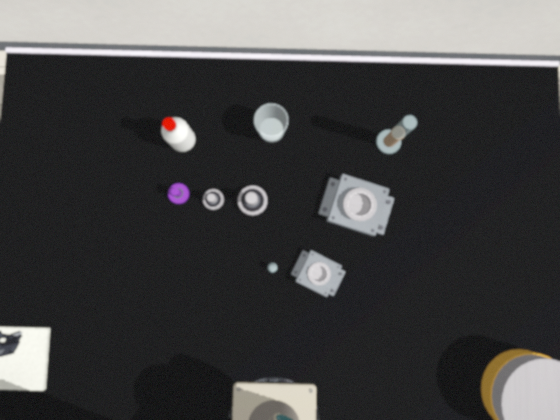

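View pics/a_wrist.png

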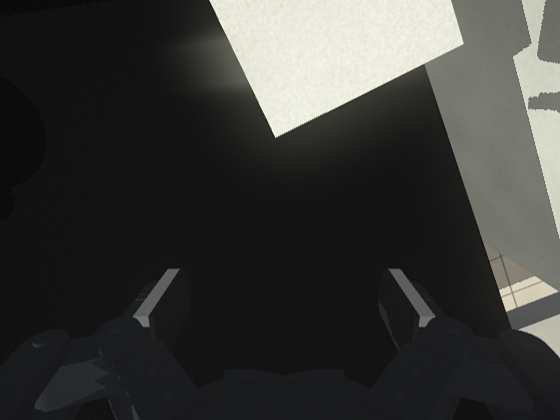

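Candidates (top view): bearing – purple (178,194), small grey (213,199), large grey (252,200). Housing – large (357,204), small (318,273). My choices are the small grey bearing and the large housing with the cup in it. I'll check both in a close crop and locate them.

```bash
cat > h.py <<'E'
from rig import env,capture,silhouettes
import cv2,numpy as np
from scipy.optimize import least_squares
from scipy.spatial.transform import Rotation as R
def proj(c,P):
    P=np.atleast_2d(P); T=np.linalg.inv(c["pose"]); q=P@T[:3,:3].T+T[:3,3]; q=q*[1,-1,-1]
    u=q@c["intrinsics"].T; return u[:,:2]/u[:,2:]
def ray(c,uv):
    d=np.linalg.inv(c["intrinsics"])@[uv[0],uv[1],1]; d=d*[1,-1,-1]
    return c["pose"][:3,3],c["pose"][:3,:3]@d
def atz(c,uv,z):
    o,d=ray(c,uv); return o+d*(z-o[2])/d[2]
def tri(L):
    A=np.zeros((3,3));b=np.zeros(3)
    for c,uv in L:
        o,d=ray(c,uv); d=d/np.linalg.norm(d); M=np.eye(3)-np.outer(d,d);A+=M;b+=M@o
    return np.linalg.solve(A,b)
def save(n,im): cv2.imwrite(f"pics/{n}.png",np.ascontiguousarray(im[:,:,::-1]))
def st():
    o=env.get_obs(); print("t",round(o["time_s"],2),"pos",np.round(o["tool_pos"],4),"rot",np.round(o["eef_rot"],4),"F",np.round(o["force"],1),"w",round(o["width"],4)); return o
E
python3 - <<'E'
from h import *
s=capture("side");t=capture("top")
a=cv2.resize(s["frame"][140:360,170:390],(400,400),interpolation=cv2.INTER_CUBIC)
b=cv2.resize(t["frame"][150:310,160:400][:,:,:],(600,400),interpolation=cv2.INTER_CUBIC)
im=np.zeros((600,800,3),np.uint8); im[:400,:400]=a; im[:267,400:]=cv2.resize(b,(400,267)); save("b",im)
for c,n in((s,"side"),(t,"top")):
  for l in ("housing","cup","bearing","beaker","cylinder","washbottle","stopper"):
    for r in silhouettes(l,c):
        m=r["region"]; ys,xs=np.where(m); x,y,w,h=r["box"]
        print(n,l,round(r["conf"],2),r["box"],"cen",xs.mean().round(1),ys.mean().round(1),"atz0",atz(c,(xs.mean(),ys.mean()),0.0)[:2].round(3))
E
```

```text
side housing 0.68 [286.9, 262.9, 91.3, 90.9] cen 333.0 306.0 atz0 [ 0.56  -0.205]
side housing 0.58 [195.2, 279.9, 48.0, 60.1] cen 216.6 311.0 atz0 [ 0.379 -0.103]
side cup 0.83 [201.3, 288.9, 32.7, 28.7] cen 215.3 300.4 atz0 [ 0.388 -0.08 ]
side cup 0.58 [309.3, 270.1, 47.7, 37.6] cen 331.4 288.1 atz0 [ 0.583 -0.17 ]
side bearing 0.88 [238.5, 188.2, 37.0, 44.1] cen 255.4 213.9 atz0 [0.572 0.088]
side bearing 0.73 [219.7, 174.2, 24.5, 27.4] cen 232.8 190.8 atz0 [0.569 0.185]
side bearing 0.6 [208.0, 153.0, 26.5, 26.7] cen 219.3 168.0 atz0 [0.585 0.281]
side beaker 0.7 [322.6, 157.4, 39.8, 54.5] cen 341.7 182.6 atz0 [0.799 0.076]
side cylinder 0.89 [414.6, 208.3, 53.0, 102.1] cen 442.9 263.8 atz0 [ 0.804 -0.238]
side washbottle 0.89 [261.5, 98.4, 25.5, 61.7] cen 271.3 132.6 atz0 [0.776 0.35 ]
side stopper 0.73 [189.0, 254.7, 10.1, 16.9] cen 193.4 264.7 atz0 [0.393 0.022]
top housing 0.91 [290.4, 254.3, 54.3, 41.7] cen 317.8 272.7 atz0 [ 0.379 -0.104]
top housing 0.79 [318.9, 170.7, 76.6, 63.9] cen 356.9 204.5 atz0 [ 0.558 -0.203]
top housing 0.58 [256.4, 103.4, 29.6, 41.4] cen 270.9 121.6 atz0 [0.774 0.027]
top cup 0.66 [254.0, 104.7, 32.5, 36.1] cen 271.0 121.4 atz0 [0.775 0.027]
top cup 0.62 [343.9, 186.8, 33.2, 31.7] cen 359.5 203.8 atz0 [ 0.56 -0.21]
top bearing 0.92 [237.7, 181.9, 30.2, 32.7] cen 251.7 199.6 atz0 [0.564 0.072]
top bearing 0.56 [203.0, 190.9, 20.9, 19.3] cen 213.0 198.9 atz0 [0.563 0.174]
top bearing 0.53 [168.7, 188.7, 18.1, 14.7] cen 178.8 192.9 atz0 [0.577 0.264]
top beaker 0.76 [253.6, 106.0, 34.9, 35.0] cen 270.8 121.7 atz0 [0.774 0.028]
top cylinder 0.56 [377.7, 114.9, 36.0, 39.5] cen 395.5 134.4 atz0 [ 0.748 -0.305]
top washbottle 0.72 [162.9, 116.9, 30.7, 28.4] cen 177.7 133.6 atz0 [0.736 0.274]
top stopper 0.52 [272.4, 264.3, 1.8, 5.1] cen 272.5 266.5 atz0 [0.392 0.013]
top stopper 0.31 [345.8, 186.4, 32.8, 38.3] cen 359.6 203.9 atz0 [ 0.56  -0.211]
```

View pics/b.png

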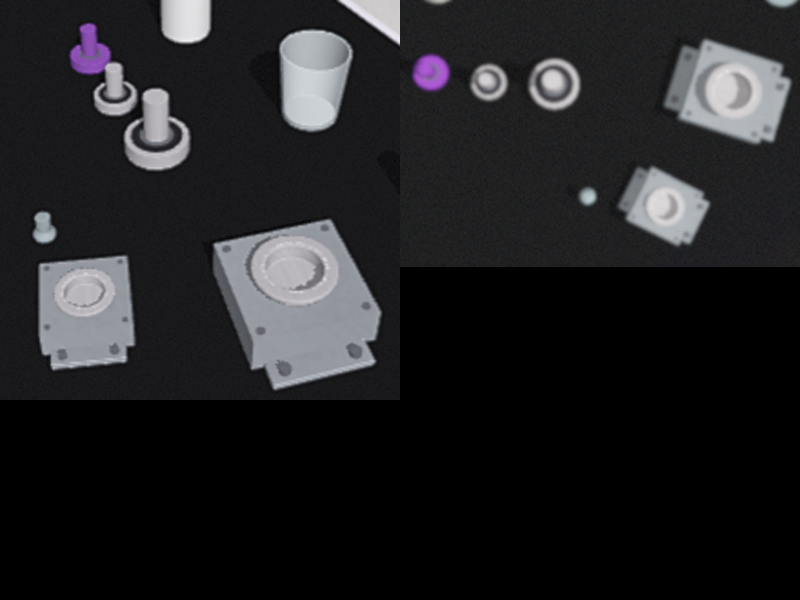

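```bash
cat >> h.py <<'E'
def rel(pos,Rm,cmd=None):
    """rows units to reach TCP pos, rotation Rm from cmd=(pos,R)"""
    if cmd is None:
        o=env.get_obs(); cmd=(np.array(o["tool_pos"]),R.from_rotvec(o["eef_rot"]).as_matrix())
    p,R0=cmd
    d=R0.T@(np.array(pos)-p)/0.25; r=R.from_matrix(R0.T@Rm).as_rotvec()/(np.pi/4)
    print("lin",d.round(4).tolist(),"rot",r.round(4).tolist(), "dist mm",np.linalg.norm(d*250).round(1),"deg",np.degrees(np.linalg.norm(r)*np.pi/4).round(1))
def down(yaw):  # tool x dir = (cos,sin), z down
    c,s=np.cos(yaw),np.sin(yaw); x=np.array([c,s,0]);z=np.array([0,0,-1.]);return np.stack([x,np.cross(z,x),z],1)
E
python3 - <<'E'
from h import *
o=env.get_obs(); M=R.from_rotvec(o["eef_rot"]).as_matrix(); print(M.round(3), np.degrees(np.arctan2(M[1,0],M[0,0])))
w=capture("wrist"); print("cam in tool",(M.T@(w["pose"][:3,3]-o["tool_pos"])).round(4),"\n",(M.T@w["pose"][:3,:3]).round(3))
s=capture("side");t=capture("top")
print("cup",tri([(s,(332.5,288.3)),(t,(360,203.7))]),"atz .055",atz(t,(360,203.7),.055),atz(s,(332.5,288.3),.055))
print("brg",atz(t,(213,199),.014),atz(s,(233,194.5),.014))
E
```

```text
[[-0.9    0.437 -0.   ]
 [ 0.437  0.9   -0.   ]
 [ 0.    -0.    -1.   ]] 154.11403318515866
cam in tool [ 0.0737 -0.0013  0.0301] 
 [[ 0.001  0.956  0.292]
 [ 1.    -0.001  0.001]
 [ 0.001  0.292 -0.956]]
cup [ 0.55595275 -0.20280705  0.04777659] atz .055 [ 0.55531822 -0.20152635  0.055     ] [ 0.55164812 -0.20753784  0.055     ]
brg [0.56187541 0.17172956 0.014     ] [0.55516275 0.15701399 0.014     ]
```

```bash
python3 -m creep '[{"linear":[-0.95,-0.95,0.05],"rot":[0,0,1],"grip":1},{"linear":[-0.95,-0.95,0.05],"rot":[0,0,1],"grip":1},{"linear":[-0.95,-0.95,0.05],"rot":[0,0,1],"grip":1},{"linear":[-0.95,-0.95,0.05],"rot":[0,0,1],"grip":1},{"linear":[-0.95,-0.95,0.05],"rot":[0,0,1],"grip":1},{"linear":[-0.95,-0.95,0.05],"rot":[0,0,1],"grip":1},{"linear":[-0.95,-0.95,0.05],"rot":[0,0,1],"grip":1},{"linear":[-0.95,-0.95,0.05],"rot":[0,0,1],"grip":1},{"linear":[-0.95,-0.95,0.05],"rot":[0,0,1],"grip":1},{"linear":[-0.95,-0.95,0.05],"rot":[0,0,1],"grip":1}]'
python3 - <<'E'
from h import *
st(); rel([.548,-.233,.335],down(np.radians(76)))
E
```

```text
time_s: 2.38
tool_pos: [0.3835, 0.2429, 0.3923]
eef_rot: [1.828, 2.555, 0.0]
force: [-0.8, 0.4, 0.1]
width: 0.0854
t 2.38 pos [0.3835 0.2429 0.3923] rot [1.8280e+00 2.5549e+00 4.0000e-04] F [-0.8  0.4  0.1] w 0.0854
lin [-2.014, 0.0084, 0.2291] rot [0.0003, -0.0002, 0.7296] dist mm 506.8 deg 32.8
```

```bash
python3 -m creep '[{"linear":[-1,0,0.12],"rot":[0,0,0.73],"grip":1},{"linear":[-1,0,0.12],"rot":[0,0,0.73],"grip":1},{"linear":[-1,0,0.12],"rot":[0,0,0.73],"grip":1},{"linear":[-1,0,0.12],"rot":[0,0,0.73],"grip":1},{"linear":[-1,0,0.12],"rot":[0,0,0.73],"grip":1},{"linear":[-1,0,0.12],"rot":[0,0,0.73],"grip":1},{"linear":[-1,0,0.12],"rot":[0,0,0.73],"grip":1}]'
python3 - <<'E'
from h import *
st(); rel([.548,-.233,.335],down(np.radians(76)))
E
```

```text
time_s: 2.97
tool_pos: [0.4671, 0.0049, 0.362]
eef_rot: [2.474, 1.931, 0.0]
force: [-0.4, 0.7, 0.4]
width: 0.0853
t 2.97 pos [0.4671 0.0049 0.362 ] rot [2.4736e+00 1.9314e+00 2.0000e-04] F [-0.4  0.7  0.4] w 0.0853
lin [-0.8443, 0.5444, 0.1109] rot [0.0034, 0.0025, -0.0008] dist mm 252.7 deg 0.2
```

```bash
python3 -m creep '[{"linear":[-0.84,0.54,0.11],"rot":[0,0,0],"grip":1},{"linear":[-0.84,0.54,0.11],"rot":[0,0,0],"grip":1},{"linear":[-0.84,0.54,0.11],"rot":[0,0,0],"grip":1},{"linear":[-0.84,0.54,0.11],"rot":[0,0,0],"grip":1},{"linear":[-0.84,0.54,0.11],"rot":[0,0,0],"grip":1},{"linear":[-0.84,0.54,0.11],"rot":[0,0,0],"grip":1},{"linear":[-0.84,0.54,0.11],"rot":[0,0,0],"grip":1},{"linear":[-0.84,0.54,0.11],"rot":[0,0,0],"grip":1}]'
python3 - <<'E'
from h import *
st(); w=capture("wrist"); save("w1",w["frame"]); np.save("w1.npy",w,allow_pickle=True)
for r in silhouettes("cup",w)[:2]: print(r["conf"],r["box"])
E
```

```text
time_s: 3.63
tool_pos: [0.5474, -0.228, 0.3341]
eef_rot: [-2.472, -1.938, -0.001]
force: [-0.3, -0.1, -0.3]
width: 0.0854
t 3.63 pos [ 0.5474 -0.228   0.3341] rot [-2.4715e+00 -1.9383e+00 -6.0000e-04] F [-0.3 -0.1 -0.3] w 0.0854
0.68 [231.2, 121.5, 109.3, 108.1]
0.68 [0.0, 64.0, 79.2, 77.7]
```

View pics/w1.png

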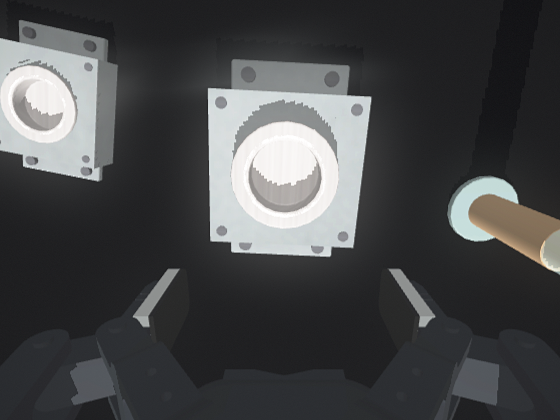

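```bash
cat >> h.py <<'E'
def circ(n,a,r,c):
    th=np.linspace(0,2*np.pi,120,endpoint=False); n=n/np.linalg.norm(n)
    u=np.cross(n,[0,1,0]);u/=np.linalg.norm(u);v=np.cross(n,u)
    return c+r*(np.cos(th)[:,None]*u+np.sin(th)[:,None]*v)
E
python3 - <<'E'
from h import *
w=np.load("w1.npy",allow_pickle=True).item(); g=cv2.cvtColor(w["frame"],cv2.COLOR_RGB2HSV)
f=w["frame"].astype(int)
for y,x in((175,238),(175,225),(220,285),(235,285),(130,285),(110,285)): print((y,x),f[y,x])
m=(f.min(2)>225).astype(np.uint8)
# warmth: rim white vs block bluish
d=f[:,:,2]-f[:,:,0]
print([ (x,int(d[175,x]),f[175,x].tolist()) for x in range(222,246,2)])
print([ (y,int(d[y,285]),f[y,285].tolist()) for y in range(216,242,2)])
crop=cv2.resize(w["frame"][60:270,200:380],(686,600)[::1],interpolation=cv2.INTER_NEAREST); crop=cv2.resize(w["frame"][60:270,200:380],(514,600),interpolation=cv2.INTER_CUBIC);save("w1c",crop)
E
```

```text
(175, 238) [244 242 240]
(175, 225) [212 220 220]
(220, 285) [244 242 240]
(235, 285) [206 214 213]
(130, 285) [247 246 244]
(110, 285) [139 142 144]
[(222, 8, [212, 220, 220]), (224, 8, [212, 220, 220]), (226, 6, [214, 220, 220]), (228, 6, [215, 220, 221]), (230, 2, [187, 190, 189]), (232, -5, [246, 242, 241]), (234, -5, [242, 239, 237]), (236, -5, [242, 239, 237]), (238, -4, [244, 242, 240]), (240, -5, [244, 241, 239]), (242, -5, [245, 243, 240]), (244, 0, [255, 255, 255])]
[(216, -1, [255, 254, 254]), (218, -4, [243, 240, 239]), (220, -4, [244, 242, 240]), (222, -4, [246, 243, 242]), (224, -4, [246, 243, 242]), (226, -3, [248, 246, 245]), (228, -1, [230, 229, 229]), (230, 7, [206, 215, 213]), (232, 7, [207, 215, 214]), (234, 7, [205, 214, 212]), (236, 6, [207, 215, 213]), (238, 7, [205, 213, 212]), (240, 10, [203, 212, 213])]
```

View pics/w1c.png

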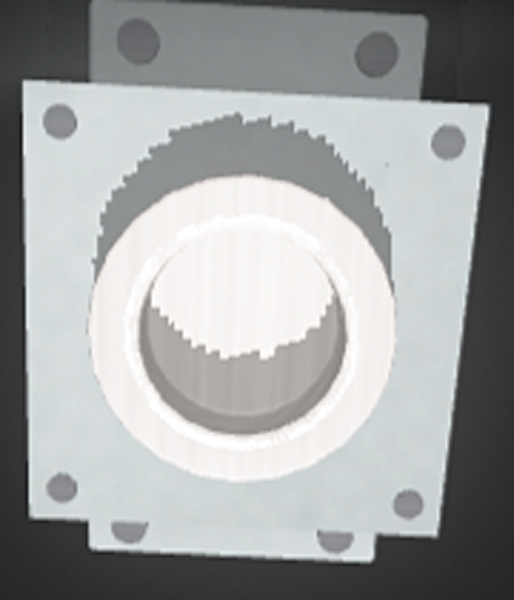

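```bash
cat >> h.py <<'E'
def rimcontour(w,roi,thr=229):
    x0,y0,x1,y1=roi; m=np.zeros(w["frame"].shape[:2],np.uint8); m[y0:y1,x0:x1]=(w["frame"][y0:y1,x0:x1,0]>thr)*255
    m=cv2.morphologyEx(m,cv2.MORPH_OPEN,np.ones((3,3)))
    cs,_=cv2.findContours(m,cv2.RETR_EXTERNAL,cv2.CHAIN_APPROX_NONE); c=max(cs,key=lambda k:cv2.boundingRect(k)[2]*cv2.boundingRect(k)[3])
    return cv2.convexHull(c)[:,0].astype(float),c[:,0].astype(float)
def fitcirc(w,pts,r,c0,free_tilt=True):
    def f(p):
        n=np.array([p[3],p[4],1.]) if free_tilt else np.array([0,0,1.])
        o,_=ray(w,(0,0)); res=[]
        for uv in pts:
            _,d=ray(w,uv); t=np.dot(n,p[:3]-o)/np.dot(n,d); res.append((np.linalg.norm(o+t*d-p[:3])-r)*1000)
        return res
    return least_squares(f,np.r_[c0,0,0] if free_tilt else np.array(c0),loss="soft_l1",f_scale=.5)
E
python3 - <<'E'
from h import *
w=np.load("w1.npy",allow_pickle=True).item()
hull,c=rimcontour(w,(215,110,360,240))
print(cv2.boundingRect(c.astype(np.int32)),len(c))
for ft in(0,1):
    s=fitcirc(w,c,.042,[.5555,-.203,.055],ft); print(s.x.round(4), np.sqrt(np.mean(s.fun**2)).round(2), np.degrees(s.x[3:]).round(1))
# block top corners
for uv in((209,89),(370,97),(356,247),(210,241)): print(uv,atz(w,uv,.041)[:2].round(4))
E
```

```text
(231, 122, 107, 107) 301
[ 0.5541 -0.2053  0.0488] 0.27 []
[ 0.5542 -0.2053  0.0485  0.0181  0.0077] 0.26 [1.  0.4]
(209, 89) [ 0.5144 -0.1275]
(370, 97) [ 0.6316 -0.162 ]
(356, 247) [ 0.5997 -0.2812]
(210, 241) [ 0.4779 -0.2457]
```

```bash
python3 - <<'E'
from h import *
rel([.5635,-.1705,.242],down(np.radians(76)))
E
```

```text
lin [0.2309, 0.015, 0.3697] rot [-0.0016, -0.0014, 0.0079] dist mm 109.0 deg 0.4
```

```bash
python3 -m creep '[{"linear":[0.23,0.015,0.1],"rot":[0,0,0.008],"grip":-1},{"linear":[0.23,0.015,0.2],"rot":[0,0,0.008],"grip":-1},{"linear":[0.23,0.015,0.37],"rot":[0,0,0.008],"grip":-1},{"linear":[0.23,0.015,0.37],"rot":[0,0,0.008],"grip":-1},{"linear":[0.23,0.015,0.37],"rot":[0,0,0.008],"grip":-1},{"linear":[0.23,0.015,0.37],"rot":[0,0,0.008],"grip":-1},{"linear":[0.23,0.015,0.37],"rot":[0,0,0.008],"grip":-1}]'
python3 - <<'E'
from h import *
st(); rel([.5635,-.1705,.242],down(np.radians(76)))
w=capture("wrist"); save("w2",w["frame"]); s=capture("side"); save("s2",s["frame"][200:380,240:420])
E
```

```text
time_s: 4.32
tool_pos: [0.5645, -0.1727, 0.2451]
eef_rot: [2.474, 1.93, 0.004]
force: [-0.4, -0.5, 0.8]
width: 0.0008
t 4.32 pos [ 0.5645 -0.1727  0.2451] rot [2.4736 1.9298 0.0036] F [-0.4 -0.5  0.8] w 0.0008
lin [0.0076, -0.0062, 0.0126] rot [0.006, 0.0011, -0.0018] dist mm 4.0 deg 0.3
```

View pics/w2.png

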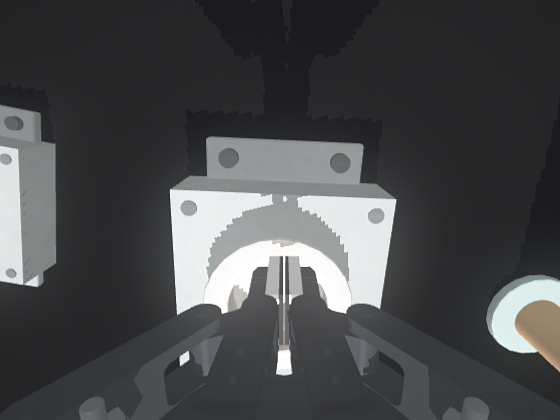

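View pics/s2.png

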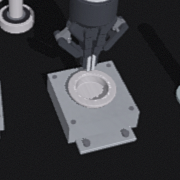

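```bash
python3 -m creep '[{"linear":[0,0,0.02],"rot":[0,0,0],"grip":-1},{"linear":[0,0,0.024],"rot":[0,0,0],"grip":-1},{"linear":[0,0,0.028],"rot":[0,0,0],"grip":-1},{"linear":[0,0,0.028],"rot":[0,0,0],"grip":-1}]'
python3 -m creep '[{"linear":[0,0,0.004],"rot":[0,0,0],"grip":-1},{"linear":[0,0,0.008],"rot":[0,0,0],"grip":-1},{"linear":[0,0,0.008],"rot":[0,0,0],"grip":-1}]'
```

```text
time_s: 4.75
tool_pos: [0.5631, -0.1725, 0.235]
eef_rot: [-2.477, -1.931, 0.0]
force: [0.2, -0.5, -0.2]
width: -0.0002
time_s: 5.0
tool_pos: [0.5632, -0.1724, 0.2329]
eef_rot: [-2.477, -1.932, 0.0]
force: [0.6, 0.2, -0.5]
width: -0.0001
```

```bash
python3 -m creep '[{"linear":[0.008,0,0.004],"rot":[0,0,0],"grip":-1},{"linear":[0.008,0,0.008],"rot":[0,0,0],"grip":-1},{"linear":[0.008,0,0.008],"rot":[0,0,0],"grip":-1}]'
python3 -m creep '[{"linear":[0,0,0.004],"rot":[0,0,0],"grip":-1},{"linear":[0,0,0.006],"rot":[0,0,0],"grip":-1},{"linear":[0,0,0.006],"rot":[0,0,0],"grip":-1}]'
```

```text
time_s: 5.25
tool_pos: [0.5637, -0.1702, 0.2309]
eef_rot: [-2.477, -1.932, 0.0]
force: [-0.2, -0.2, -0.1]
width: 0.0001
time_s: 5.5
tool_pos: [0.5637, -0.1704, 0.2295]
eef_rot: [-2.477, -1.932, 0.0]
force: [-0.5, -0.3, 0.7]
width: -0.0001
```

```bash
for i in 1; do python3 -m creep '[{"linear":[0,0,0.004],"rot":[0,0,0],"grip":-1},{"linear":[0,0,0.004],"rot":[0,0,0],"grip":-1}]'; python3 -m creep '[{"linear":[0,0,0.004],"rot":[0,0,0],"grip":-1},{"linear":[0,0,0.004],"rot":[0,0,0],"grip":-1}]'; done
```

```text
time_s: 5.67
tool_pos: [0.5639, -0.1705, 0.2291]
eef_rot: [2.477, 1.932, 0.0]
force: [-0.7, 1.1, 2.2]
width: 0.0
time_s: 5.83
tool_pos: [0.564, -0.1705, 0.2289]
eef_rot: [2.477, 1.932, 0.001]
force: [-2.7, 1.0, 7.7]
width: -0.0001
```

```bash
python3 -m creep '[{"linear":[0,0,0.002],"rot":[0,0,0],"grip":-1},{"linear":[0,0,0.004],"rot":[0,0,0],"grip":-1}]'; python3 -m creep '[{"linear":[0,0,0.002],"rot":[0,0,0],"grip":-1},{"linear":[0,0,0.004],"rot":[0,0,0],"grip":-1}]'
```

```text
time_s: 6.0
tool_pos: [0.5641, -0.1705, 0.2286]
eef_rot: [2.477, 1.932, 0.001]
force: [-3.8, 2.7, 13.9]
width: -0.0005
time_s: 6.17
tool_pos: [0.5641, -0.1704, 0.228]
eef_rot: [2.476, 1.932, 0.001]
force: [-3.8, 2.1, 14.7]
width: -0.0001
```

```bash
python3 -m creep '[{"linear":[0,0,0.002],"rot":[0,0,0],"grip":-1},{"linear":[0,0,0.004],"rot":[0,0,0],"grip":-1},{"linear":[0,0,0.005],"rot":[0,0,0],"grip":-1},{"linear":[0,0,0.005],"rot":[0,0,0],"grip":-1}]'
python3 - <<'E'
from h import *
st(); x=np.array([np.cos(np.radians(76)),np.sin(np.radians(76)),0]);
rel(np.array([.555,-.2045,.237])-.035*x,down(np.radians(76)))
E
```

```text
time_s: 6.5
tool_pos: [0.5641, -0.1703, 0.2269]
eef_rot: [2.476, 1.932, 0.002]
force: [-4.4, 2.1, 14.9]
width: 0.0004
t 6.5 pos [ 0.5641 -0.1703  0.2269] rot [2.4764e+00 1.9320e+00 2.0000e-03] F [-4.4  2.1 14.9] w 0.0004
lin [-0.2816, -0.0018, -0.0407] rot [0.0017, -0.0007, -0.0018] dist mm 71.1 deg 0.1
```

```bash
python3 -m creep '[{"linear":[0,0,-0.052],"rot":[0,0,0],"grip":-1},{"linear":[-0.15,0,-0.06],"rot":[0,0,0],"grip":-1},{"linear":[-0.28,0,-0.052],"rot":[0,0,0],"grip":-1},{"linear":[-0.28,0,-0.044],"rot":[0,0,0],"grip":-1},{"linear":[-0.28,0,-0.036],"rot":[0,0,0],"grip":-1},{"linear":[-0.28,0,-0.036],"rot":[0,0,0],"grip":-1}]'; python3 -m creep '[{"linear":[0,0,0.004],"rot":[0,0,0],"grip":-1},{"linear":[0,0,0.006],"rot":[0,0,0],"grip":-1},{"linear":[0,0,0.006],"rot":[0,0,0],"grip":-1}]'
```

```text
time_s: 7.0
tool_pos: [0.5462, -0.2382, 0.2326]
eef_rot: [-2.476, -1.93, 0.0]
force: [0.2, -0.1, 0.6]
width: -0.0002
time_s: 7.25
tool_pos: [0.5468, -0.2374, 0.2316]
eef_rot: [-2.475, -1.933, 0.0]
force: [-0.3, 0.7, -0.2]
width: -0.0003
```

```bash
python3 -m creep '[{"linear":[0,0,0.002],"rot":[0,0,0],"grip":-1},{"linear":[0,0,0.004],"rot":[0,0,0],"grip":-1}]'; python3 -m creep '[{"linear":[0,0,0.002],"rot":[0,0,0],"grip":-1},{"linear":[0,0,0.004],"rot":[0,0,0],"grip":-1}]';  python3 -m creep '[{"linear":[0,0,0.002],"rot":[0,0,0],"grip":-1},{"linear":[0,0,0.004],"rot":[0,0,0],"grip":-1}]'
```

```text
time_s: 7.42
tool_pos: [0.5469, -0.2378, 0.231]
eef_rot: [2.476, 1.933, 0.0]
force: [-0.5, -0.6, -0.1]
width: -0.0002
time_s: 7.58
tool_pos: [0.5468, -0.2382, 0.23]
eef_rot: [2.477, 1.932, 0.0]
force: [0.7, -0.3, 0.3]
width: -0.0
time_s: 7.75
tool_pos: [0.5469, -0.2383, 0.2294]
eef_rot: [2.477, 1.932, 0.001]
force: [-0.2, 1.4, 4.6]
width: 0.0001
```

```bash
python3 -m creep '[{"linear":[0,0,0.004],"rot":[0,0,0],"grip":-1},{"linear":[0,0,0.008],"rot":[0,0,0],"grip":-1},{"linear":[0,0,0.012],"rot":[0,0,0],"grip":-1},{"linear":[0,0,0.012],"rot":[0,0,0],"grip":-1}]'; python3 -m creep '[{"linear":[0,0,0.004],"rot":[0,0,0],"grip":-1},{"linear":[0,0,0.008],"rot":[0,0,0],"grip":-1},{"linear":[0,0,0.008],"rot":[0,0,0],"grip":-1}]'
```

```text
time_s: 8.08
tool_pos: [0.547, -0.2385, 0.2281]
eef_rot: [2.476, 1.932, 0.001]
force: [-3.3, 2.3, 12.1]
width: -0.0001
time_s: 8.33
tool_pos: [0.547, -0.2386, 0.2264]
eef_rot: [2.476, 1.931, 0.001]
force: [-3.8, 2.2, 13.2]
width: 0.0001
```

```bash
python3 -m creep '[{"linear":[0,0,0.003],"rot":[0,0,0],"grip":-1},{"linear":[0,0,0.006],"rot":[0,0,0],"grip":-1},{"linear":[0,0,0.006],"rot":[0,0,0],"grip":-1}]'
python3 - <<'E'
from h import *
st(); Rm=down(np.radians(76))
rel(np.array([.555,-.2045,.236])+.035*Rm[:,1],Rm)
E
```

```text
time_s: 8.58
tool_pos: [0.547, -0.2386, 0.225]
eef_rot: [2.476, 1.931, 0.0]
force: [-4.6, 1.8, 14.6]
width: -0.0002
t 8.58 pos [ 0.547  -0.2386  0.225 ] rot [2.4760e+00 1.9311e+00 3.0000e-04] F [-4.6  1.8 14.6] w -0.0002
lin [0.1404, 0.138, -0.0438] rot [0.0017, 0.001, -0.0022] dist mm 50.4 deg 0.1
```

```bash
python3 -m creep '[{"linear":[0,0,-0.05],"rot":[0,0,0],"grip":-1},{"linear":[0.1,0.1,-0.056],"rot":[0,0,0],"grip":-1},{"linear":[0.14,0.138,-0.05],"rot":[0,0,0],"grip":-1},{"linear":[0.14,0.138,-0.04],"rot":[0,0,0],"grip":-1},{"linear":[0.14,0.138,-0.032],"rot":[0,0,0],"grip":-1},{"linear":[0.14,0.138,-0.032],"rot":[0,0,0],"grip":-1}]'; python3 -m creep '[{"linear":[0,0,0.004],"rot":[0,0,0],"grip":-1},{"linear":[0,0,0.006],"rot":[0,0,0],"grip":-1},{"linear":[0,0,0.006],"rot":[0,0,0],"grip":-1}]'; python3 -m creep '[{"linear":[0,0,0.002],"rot":[0,0,0],"grip":-1},{"linear":[0,0,0.004],"rot":[0,0,0],"grip":-1}]'
```

```text
time_s: 9.08
tool_pos: [0.5878, -0.2126, 0.2293]
eef_rot: [-2.475, -1.931, 0.002]
force: [1.7, 0.2, 0.7]
width: -0.0001
time_s: 9.33
tool_pos: [0.5879, -0.2129, 0.229]
eef_rot: [-2.477, -1.93, 0.001]
force: [-0.9, 2.1, 2.3]
width: -0.0
time_s: 9.5
tool_pos: [0.5881, -0.2128, 0.2285]
eef_rot: [-2.477, -1.931, 0.001]
force: [-4.0, 2.0, 9.2]
width: -0.0002
```

```bash
python3 -m creep '[{"linear":[0,0,0.003],"rot":[0,0,0],"grip":-1},{"linear":[0,0,0.006],"rot":[0,0,0],"grip":-1},{"linear":[0,0,0.006],"rot":[0,0,0],"grip":-1}]'; python3 -m creep '[{"linear":[0,0,0.003],"rot":[0,0,0],"grip":-1},{"linear":[0,0,0.006],"rot":[0,0,0],"grip":-1},{"linear":[0,0,0.006],"rot":[0,0,0],"grip":-1}]'
```

```text
time_s: 9.75
tool_pos: [0.5882, -0.2128, 0.2275]
eef_rot: [-2.477, -1.931, 0.001]
force: [-3.2, 2.6, 9.2]
width: -0.0003
time_s: 10.0
tool_pos: [0.5883, -0.2129, 0.2263]
eef_rot: [-2.477, -1.932, 0.0]
force: [-3.9, 1.4, 10.9]
width: -0.0001
```

```bash
python3 -m creep '[{"linear":[0,0,0.003],"rot":[0,0,0],"grip":-1},{"linear":[0,0,0.005],"rot":[0,0,0],"grip":-1},{"linear":[0,0,0.005],"rot":[0,0,0],"grip":-1}]'
python3 - <<'E'
from h import *
st(); Rm=down(np.radians(76))
rel(np.array([.555,-.2045,.236])-.035*Rm[:,1],Rm)
s=capture("side"); save("s3",cv2.resize(s["frame"][240:360,270:400],(650,600),interpolation=cv2.INTER_CUBIC))
E
```

```text
time_s: 10.25
tool_pos: [0.5885, -0.2129, 0.2252]
eef_rot: [2.477, 1.932, -0.0]
force: [-3.9, 1.8, 10.3]
width: 0.0
t 10.25 pos [ 0.5885 -0.2129  0.2252] rot [ 2.4772e+00  1.9317e+00 -1.0000e-04] F [-3.9  1.8 10.3] w 0.0
lin [-0.0003, -0.2781, -0.0431] rot [0.0002, 0.0002, -0.0024] dist mm 70.3 deg 0.1
```

View pics/s3.png

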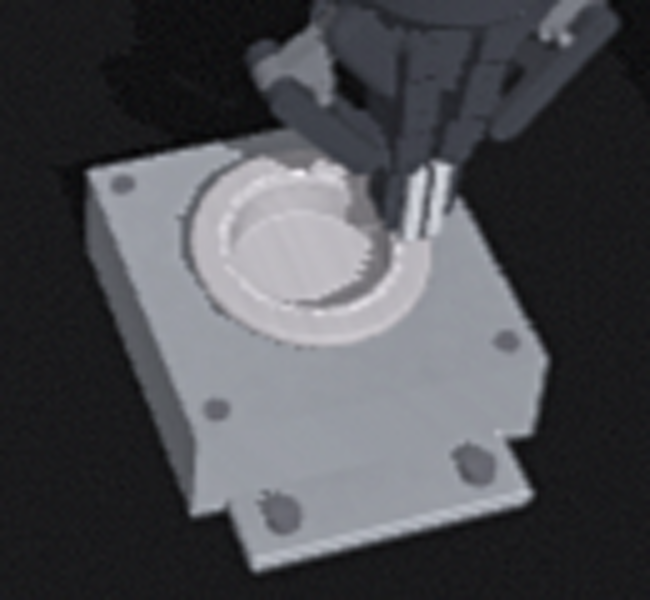

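```bash
python3 -m creep '[{"linear":[0,0,-0.05],"rot":[0,0,0],"grip":-1},{"linear":[0,-0.15,-0.056],"rot":[0,0,0],"grip":-1},{"linear":[0,-0.278,-0.05],"rot":[0,0,0],"grip":-1},{"linear":[0,-0.278,-0.04],"rot":[0,0,0],"grip":-1},{"linear":[0,-0.278,-0.034],"rot":[0,0,0],"grip":-1},{"linear":[0,-0.278,-0.034],"rot":[0,0,0],"grip":-1}]'; python3 -m creep '[{"linear":[0,0,0.004],"rot":[0,0,0],"grip":-1},{"linear":[0,0,0.006],"rot":[0,0,0],"grip":-1},{"linear":[0,0,0.006],"rot":[0,0,0],"grip":-1}]'; python3 -m creep '[{"linear":[0,0,0.002],"rot":[0,0,0],"grip":-1},{"linear":[0,0,0.004],"rot":[0,0,0],"grip":-1}]'
```

```text
time_s: 10.8
tool_pos: [0.5216, -0.1962, 0.2324]
eef_rot: [2.476, 1.931, 0.001]
force: [0.3, 0.9, 0.2]
width: -0.0002
time_s: 11.05
tool_pos: [0.5224, -0.1963, 0.2309]
eef_rot: [2.476, 1.931, 0.001]
force: [-0.3, 0.2, -0.1]
width: -0.0001
time_s: 11.22
tool_pos: [0.5218, -0.1961, 0.2298]
eef_rot: [2.477, 1.932, 0.0]
force: [0.4, -0.7, -0.2]
width: -0.0001
```

```bash
python3 -m creep '[{"linear":[0,0,0.004],"rot":[0,0,0],"grip":-1},{"linear":[0,0,0.004],"rot":[0,0,0],"grip":-1}]'; python3 -m creep '[{"linear":[0,0,0.004],"rot":[0,0,0],"grip":-1},{"linear":[0,0,0.004],"rot":[0,0,0],"grip":-1}]'; python3 -m creep '[{"linear":[0,0,0.004],"rot":[0,0,0],"grip":-1},{"linear":[0,0,0.004],"rot":[0,0,0],"grip":-1}]'
```

```text
time_s: 11.38
tool_pos: [0.5213, -0.1958, 0.2284]
eef_rot: [-2.477, -1.932, 0.0]
force: [-0.5, -0.1, -0.2]
width: -0.0002
time_s: 11.55
tool_pos: [0.5212, -0.1958, 0.2275]
eef_rot: [-2.477, -1.932, 0.0]
force: [0.6, 0.2, -0.7]
width: -0.0004
time_s: 11.72
tool_pos: [0.5212, -0.1958, 0.2265]
eef_rot: [-2.477, -1.932, 0.0]
force: [0.2, -0.3, -0.4]
width: 0.0002
```

```bash
python3 -m creep '[{"linear":[0,0,0.004],"rot":[0,0,0],"grip":-1},{"linear":[0,0,0.004],"rot":[0,0,0],"grip":-1}]'; python3 -m creep '[{"linear":[0,0,0.004],"rot":[0,0,0],"grip":-1},{"linear":[0,0,0.004],"rot":[0,0,0],"grip":-1}]'
```

```text
time_s: 11.88
tool_pos: [0.5212, -0.1958, 0.2256]
eef_rot: [-2.477, -1.932, 0.0]
force: [-0.2, -0.3, 0.3]
width: -0.0002
time_s: 12.05
tool_pos: [0.5213, -0.1959, 0.2252]
eef_rot: [2.477, 1.932, -0.0]
force: [-1.8, 1.2, 3.8]
width: -0.0003
```

```bash
python3 -m creep '[{"linear":[0,0,0.004],"rot":[0,0,0],"grip":-1},{"linear":[0,0,0.008],"rot":[0,0,0],"grip":-1},{"linear":[0,0,0.008],"rot":[0,0,0],"grip":-1}]'; python3 -m creep '[{"linear":[0,0,0.003],"rot":[0,0,0],"grip":-1},{"linear":[0,0,0.006],"rot":[0,0,0],"grip":-1},{"linear":[0,0,0.006],"rot":[0,0,0],"grip":-1}]'
```

```text
time_s: 12.3
tool_pos: [0.5214, -0.1959, 0.2246]
eef_rot: [2.477, 1.932, 0.0]
force: [-4.9, 2.3, 13.3]
width: 0.0
time_s: 12.55
tool_pos: [0.5214, -0.1958, 0.2237]
eef_rot: [2.477, 1.932, 0.0]
force: [-6.3, 2.6, 16.8]
width: 0.0002
```

```bash
python3 -m creep '[{"linear":[0,0,-0.045],"rot":[0,0,0],"grip":-1},{"linear":[0.1,0.1,-0.05],"rot":[0,0,0],"grip":-1},{"linear":[0.14,0.14,-0.042],"rot":[0,0,0],"grip":-1},{"linear":[0.14,0.14,-0.036],"rot":[0,0,0],"grip":-1},{"linear":[0.14,0.14,-0.033],"rot":[0,0,0],"grip":-1},{"linear":[0.14,0.14,-0.033],"rot":[0,0,0],"grip":-1}]'; python3 -m creep '[{"linear":[0,0,0.004],"rot":[0,0,0],"grip":-1},{"linear":[0,0,0.006],"rot":[0,0,0],"grip":-1},{"linear":[0,0,0.006],"rot":[0,0,0],"grip":-1}]'; python3 -m creep '[{"linear":[0,0,0.004],"rot":[0,0,0],"grip":-1},{"linear":[0,0,0.004],"rot":[0,0,0],"grip":-1}]'
```

```text
time_s: 13.05
tool_pos: [0.563, -0.1702, 0.2285]
eef_rot: [-2.475, -1.931, 0.003]
force: [-0.5, 0.1, -0.5]
width: 0.0002
time_s: 13.3
tool_pos: [0.5631, -0.1707, 0.2275]
eef_rot: [-2.477, -1.931, 0.001]
force: [0.0, 0.1, 0.0]
width: 0.0
time_s: 13.47
tool_pos: [0.5635, -0.1706, 0.2268]
eef_rot: [-2.477, -1.931, 0.0]
force: [0.3, -0.1, 0.1]
width: -0.0001
```

```bash
python3 -m creep '[{"linear":[0,0,0.004],"rot":[0,0,0],"grip":-1},{"linear":[0,0,0.004],"rot":[0,0,0],"grip":-1}]'; python3 -m creep '[{"linear":[0,0,0.004],"rot":[0,0,0],"grip":-1},{"linear":[0,0,0.004],"rot":[0,0,0],"grip":-1}]'; python3 -m creep '[{"linear":[0,0,0.004],"rot":[0,0,0],"grip":-1},{"linear":[0,0,0.004],"rot":[0,0,0],"grip":-1}]'
```

```text
time_s: 13.63
tool_pos: [0.5638, -0.1706, 0.226]
eef_rot: [2.477, 1.932, -0.0]
force: [0.9, 0.9, 0.8]
width: 0.0001
time_s: 13.8
tool_pos: [0.5639, -0.1706, 0.2257]
eef_rot: [2.477, 1.932, -0.0]
force: [-2.2, 1.0, 4.6]
width: -0.0001
time_s: 13.97
tool_pos: [0.564, -0.1705, 0.2254]
eef_rot: [2.477, 1.932, 0.0]
force: [-1.7, 1.1, 7.9]
width: 0.0003
```

```bash
python3 -m creep '[{"linear":[0,0,0.004],"rot":[0,0,0],"grip":-1},{"linear":[0,0,0.008],"rot":[0,0,0],"grip":-1},{"linear":[0,0,0.01],"rot":[0,0,0],"grip":-1},{"linear":[0,0,0.01],"rot":[0,0,0],"grip":-1}]'; python3 -m creep '[{"linear":[0,0,0.004],"rot":[0,0,0],"grip":-1},{"linear":[0,0,0.007],"rot":[0,0,0],"grip":-1},{"linear":[0,0,0.007],"rot":[0,0,0],"grip":-1}]'
```

```text
time_s: 14.3
tool_pos: [0.5641, -0.1704, 0.2237]
eef_rot: [2.476, 1.932, 0.001]
force: [-4.0, 0.9, 13.1]
width: 0.0001
time_s: 14.55
tool_pos: [0.5641, -0.1703, 0.2221]
eef_rot: [2.476, 1.932, 0.002]
force: [-4.6, 2.7, 13.0]
width: 0.0002
```

Now the −x side.

```bash
python3 -m creep '[{"linear":[0,0,-0.045],"rot":[0,0,0],"grip":-1},{"linear":[-0.15,0,-0.052],"rot":[0,0,0],"grip":-1},{"linear":[-0.28,0,-0.045],"rot":[0,0,0],"grip":-1},{"linear":[-0.28,0,-0.036],"rot":[0,0,0],"grip":-1},{"linear":[-0.28,0,-0.032],"rot":[0,0,0],"grip":-1},{"linear":[-0.28,0,-0.032],"rot":[0,0,0],"grip":-1}]'; python3 -m creep '[{"linear":[0,0,0.004],"rot":[0,0,0],"grip":-1},{"linear":[0,0,0.004],"rot":[0,0,0],"grip":-1}]'; python3 -m creep '[{"linear":[0,0,0.004],"rot":[0,0,0],"grip":-1},{"linear":[0,0,0.004],"rot":[0,0,0],"grip":-1}]'
```

```text
time_s: 15.05
tool_pos: [0.5464, -0.2382, 0.2273]
eef_rot: [-2.477, -1.931, -0.0]
force: [0.7, 0.8, -0.5]
width: -0.0
time_s: 15.22
tool_pos: [0.5467, -0.2374, 0.2264]
eef_rot: [-2.475, -1.933, 0.0]
force: [-0.6, -0.1, -0.2]
width: 0.0002
time_s: 15.38
tool_pos: [0.5468, -0.2376, 0.2255]
eef_rot: [-2.476, -1.933, 0.0]
force: [0.4, 0.7, 0.1]
width: 0.0
```

```bash
python3 -m creep '[{"linear":[0,0,0.004],"rot":[0,0,0],"grip":-1},{"linear":[0,0,0.004],"rot":[0,0,0],"grip":-1}]'; python3 -m creep '[{"linear":[0,0,0.004],"rot":[0,0,0],"grip":-1},{"linear":[0,0,0.004],"rot":[0,0,0],"grip":-1}]'
```

```text
time_s: 15.55
tool_pos: [0.5469, -0.2379, 0.2249]
eef_rot: [-2.477, -1.933, -0.001]
force: [-0.1, 0.7, 2.1]
width: -0.0001
time_s: 15.72
tool_pos: [0.547, -0.2381, 0.2246]
eef_rot: [-2.477, -1.932, -0.002]
force: [-1.2, 2.5, 5.3]
width: -0.0003
```

```bash
python3 -m creep '[{"linear":[0,0,0.004],"rot":[0,0,0],"grip":-1},{"linear":[0,0,0.008],"rot":[0,0,0],"grip":-1},{"linear":[0,0,0.012],"rot":[0,0,0],"grip":-1},{"linear":[0,0,0.012],"rot":[0,0,0],"grip":-1}]'; python3 -m creep '[{"linear":[0,0,0.004],"rot":[0,0,0],"grip":-1},{"linear":[0,0,0.004],"rot":[0,0,0],"grip":-1}]';  python3 -m creep '[{"linear":[0,0,0.004],"rot":[0,0,0],"grip":-1},{"linear":[0,0,0.004],"rot":[0,0,0],"grip":-1}]'
```

```text
time_s: 16.05
tool_pos: [0.5471, -0.2382, 0.2229]
eef_rot: [2.476, 1.932, 0.002]
force: [-3.7, 3.4, 12.4]
width: -0.0
time_s: 16.22
tool_pos: [0.5471, -0.2383, 0.222]
eef_rot: [2.476, 1.932, 0.002]
force: [-2.4, 3.6, 13.5]
width: -0.0001
time_s: 16.38
tool_pos: [0.5471, -0.2383, 0.2214]
eef_rot: [2.476, 1.932, 0.002]
force: [-4.9, 3.2, 15.8]
width: 0.0001
```

```bash
python3 -m creep '[{"linear":[0,0,-0.045],"rot":[0,0,0],"grip":-1},{"linear":[0.1,0.1,-0.05],"rot":[0,0,0],"grip":-1},{"linear":[0.14,0.138,-0.045],"rot":[0,0,0],"grip":-1},{"linear":[0.14,0.138,-0.036],"rot":[0,0,0],"grip":-1},{"linear":[0.14,0.138,-0.03],"rot":[0,0,0],"grip":-1},{"linear":[0.14,0.138,-0.03],"rot":[0,0,0],"grip":-1}]'; python3 -m creep '[{"linear":[0,0,0.004],"rot":[0,0,0],"grip":-1},{"linear":[0,0,0.004],"rot":[0,0,0],"grip":-1}]'; python3 -m creep '[{"linear":[0,0,0.004],"rot":[0,0,0],"grip":-1},{"linear":[0,0,0.004],"rot":[0,0,0],"grip":-1}]';python3 -m creep '[{"linear":[0,0,0.004],"rot":[0,0,0],"grip":-1},{"linear":[0,0,0.004],"rot":[0,0,0],"grip":-1}]'
```

```text
time_s: 16.88
tool_pos: [0.5883, -0.2127, 0.2255]
eef_rot: [-2.476, -1.932, 0.001]
force: [1.1, 0.9, 0.8]
width: 0.0001
time_s: 17.05
tool_pos: [0.5882, -0.213, 0.2253]
eef_rot: [-2.477, -1.931, -0.0]
force: [-1.1, 1.2, 2.3]
width: 0.0002
time_s: 17.22
tool_pos: [0.5883, -0.2129, 0.225]
eef_rot: [-2.477, -1.931, -0.0]
force: [-1.7, 2.7, 6.5]
width: -0.0002
time_s: 17.38
tool_pos: [0.5884, -0.2129, 0.2244]
eef_rot: [-2.477, -1.931, -0.0]
force: [-2.5, 1.7, 7.5]
width: -0.0005
```

```bash
python3 -m creep '[{"linear":[0,0,0.004],"rot":[0,0,0],"grip":-1},{"linear":[0,0,0.008],"rot":[0,0,0],"grip":-1},{"linear":[0,0,0.008],"rot":[0,0,0],"grip":-1}]'; python3 -m creep '[{"linear":[0,0,0.004],"rot":[0,0,0],"grip":-1},{"linear":[0,0,0.004],"rot":[0,0,0],"grip":-1}]'
```

```text
time_s: 17.63
tool_pos: [0.5885, -0.213, 0.2228]
eef_rot: [2.477, 1.931, 0.001]
force: [-2.8, 2.5, 9.7]
width: 0.0001
time_s: 17.8
tool_pos: [0.5886, -0.213, 0.2219]
eef_rot: [2.477, 1.931, 0.001]
force: [-2.2, 2.3, 10.0]
width: -0.0002
```

```bash
python3 -m creep '[{"linear":[0,0,-0.045],"rot":[0,0,0],"grip":-1},{"linear":[0,-0.15,-0.05],"rot":[0,0,0],"grip":-1},{"linear":[0,-0.278,-0.045],"rot":[0,0,0],"grip":-1},{"linear":[0,-0.278,-0.036],"rot":[0,0,0],"grip":-1},{"linear":[0,-0.278,-0.024],"rot":[0,0,0],"grip":-1},{"linear":[0,-0.278,-0.02],"rot":[0,0,0],"grip":-1},{"linear":[0,-0.278,-0.02],"rot":[0,0,0],"grip":-1}]'; python3 -m creep '[{"linear":[0,0,0.004],"rot":[0,0,0],"grip":-1},{"linear":[0,0,0.004],"rot":[0,0,0],"grip":-1}]'; python3 -m creep '[{"linear":[0,0,0.004],"rot":[0,0,0],"grip":-1},{"linear":[0,0,0.004],"rot":[0,0,0],"grip":-1}]'
```

```text
time_s: 18.38
tool_pos: [0.5221, -0.1965, 0.2253]
eef_rot: [2.477, 1.931, 0.0]
force: [0.1, -0.0, -0.1]
width: 0.0002
time_s: 18.55
tool_pos: [0.5223, -0.1963, 0.2243]
eef_rot: [2.476, 1.932, 0.001]
force: [0.3, -0.1, -0.1]
width: 0.0002
time_s: 18.72
tool_pos: [0.5217, -0.196, 0.2231]
eef_rot: [2.477, 1.932, 0.0]
force: [0.7, 1.1, 0.4]
width: 0.0001
```

```bash
python3 - <<'E'
from h import *
st()
s=capture("side"); save("s4",cv2.resize(s["frame"][240:360,270:400],(650,600),interpolation=cv2.INTER_CUBIC))
E
```

```text
t 18.72 pos [ 0.5217 -0.196   0.2231] rot [2.477  1.9322 0.    ] F [0.7 1.1 0.4] w 0.0001
```

View pics/s4.png

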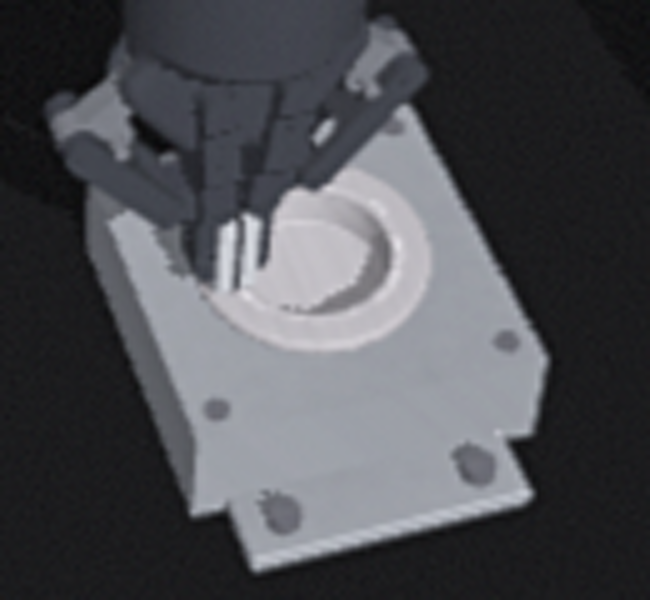

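```bash
python3 -m creep '[{"linear":[0,0,0.004],"rot":[0,0,0],"grip":-1},{"linear":[0,0,0.004],"rot":[0,0,0],"grip":-1}]'; python3 -m creep '[{"linear":[0,0,0.004],"rot":[0,0,0],"grip":-1},{"linear":[0,0,0.004],"rot":[0,0,0],"grip":-1}]';  python3 -m creep '[{"linear":[0,0,0.004],"rot":[0,0,0],"grip":-1},{"linear":[0,0,0.004],"rot":[0,0,0],"grip":-1}]'
```

```text
time_s: 18.93
tool_pos: [0.5213, -0.1958, 0.222]
eef_rot: [-2.477, -1.932, 0.0]
force: [0.4, 0.5, -0.0]
width: 0.0001
time_s: 19.1
tool_pos: [0.5212, -0.1958, 0.221]
eef_rot: [-2.477, -1.932, 0.0]
force: [0.2, -0.8, -0.1]
width: 0.0003
time_s: 19.27
tool_pos: [0.5213, -0.1959, 0.2204]
eef_rot: [2.477, 1.932, 0.0]
force: [-0.4, 0.9, 2.4]
width: 0.0001
```

```bash
python3 -m creep '[{"linear":[0,0,0.004],"rot":[0,0,0],"grip":-1},{"linear":[0,0,0.007],"rot":[0,0,0],"grip":-1},{"linear":[0,0,0.007],"rot":[0,0,0],"grip":-1}]'; python3 -m creep '[{"linear":[0,0,0.003],"rot":[0,0,0],"grip":-1},{"linear":[0,0,0.003],"rot":[0,0,0],"grip":-1}]'
```

```text
time_s: 19.52
tool_pos: [0.5215, -0.1959, 0.22]
eef_rot: [2.477, 1.932, 0.0]
force: [-4.0, 2.5, 10.6]
width: 0.0002
time_s: 19.68
tool_pos: [0.5215, -0.1959, 0.2199]
eef_rot: [2.477, 1.932, 0.0]
force: [-5.0, 2.5, 13.8]
width: -0.0003
```

```bash
python3 -m creep '[{"linear":[0,0,-0.045],"rot":[0,0,0],"grip":-1},{"linear":[0.1,0.1,-0.05],"rot":[0,0,0],"grip":-1},{"linear":[0.14,0.144,-0.042],"rot":[0,0,0],"grip":-1},{"linear":[0.14,0.144,-0.034],"rot":[0,0,0],"grip":-1},{"linear":[0.14,0.144,-0.028],"rot":[0,0,0],"grip":-1},{"linear":[0.14,0.144,-0.028],"rot":[0,0,0],"grip":-1}]'; python3 -m creep '[{"linear":[0,0,0.004],"rot":[0,0,0],"grip":-1},{"linear":[0,0,0.004],"rot":[0,0,0],"grip":-1}]'; python3 -m creep '[{"linear":[0,0,0.004],"rot":[0,0,0],"grip":-1},{"linear":[0,0,0.004],"rot":[0,0,0],"grip":-1}]'; python3 -m creep '[{"linear":[0,0,0.004],"rot":[0,0,0],"grip":-1},{"linear":[0,0,0.004],"rot":[0,0,0],"grip":-1}]'
```

```text
time_s: 20.18
tool_pos: [0.5639, -0.1704, 0.2236]
eef_rot: [-2.475, -1.931, 0.003]
force: [0.2, 0.0, -0.9]
width: -0.0003
time_s: 20.35
tool_pos: [0.5638, -0.1708, 0.223]
eef_rot: [-2.477, -1.93, 0.002]
force: [-1.1, -0.5, -0.1]
width: 0.0002
time_s: 20.52
tool_pos: [0.5643, -0.1709, 0.2225]
eef_rot: [-2.477, -1.931, 0.001]
force: [-0.1, -0.3, -1.7]
width: 0.0001
time_s: 20.68
tool_pos: [0.5646, -0.1709, 0.2221]
eef_rot: [2.477, 1.932, -0.0]
force: [-1.6, -0.6, 3.4]
width: -0.0003
```

```bash
python3 -m creep '[{"linear":[0,0,0.004],"rot":[0,0,0],"grip":-1},{"linear":[0,0,0.008],"rot":[0,0,0],"grip":-1},{"linear":[0,0,0.008],"rot":[0,0,0],"grip":-1}]'; python3 -m creep '[{"linear":[0,0,0.004],"rot":[0,0,0],"grip":-1},{"linear":[0,0,0.004],"rot":[0,0,0],"grip":-1}]'; python3 -m creep '[{"linear":[0,0,0.004],"rot":[0,0,0],"grip":-1},{"linear":[0,0,0.004],"rot":[0,0,0],"grip":-1}]'
```

```text
time_s: 20.93
tool_pos: [0.5648, -0.1708, 0.2214]
eef_rot: [2.477, 1.932, -0.0]
force: [-5.0, 0.8, 10.4]
width: 0.0
time_s: 21.1
tool_pos: [0.5648, -0.1708, 0.2207]
eef_rot: [2.477, 1.932, -0.0]
force: [-4.4, 1.0, 12.6]
width: 0.0
time_s: 21.27
tool_pos: [0.5649, -0.1708, 0.2202]
eef_rot: [2.476, 1.932, 0.0]
force: [-5.7, 2.2, 14.8]
width: -0.0002
```

```bash
python3 -m creep '[{"linear":[0,0,0.004],"rot":[0,0,0],"grip":-1},{"linear":[0,0,0.004],"rot":[0,0,0],"grip":-1}]'; python3 -m creep '[{"linear":[0,0,-0.045],"rot":[0,0,0],"grip":-1},{"linear":[-0.15,0,-0.048],"rot":[0,0,0],"grip":-1},{"linear":[-0.284,0,-0.042],"rot":[0,0,0],"grip":-1},{"linear":[-0.284,0,-0.032],"rot":[0,0,0],"grip":-1},{"linear":[-0.284,0,-0.026],"rot":[0,0,0],"grip":-1},{"linear":[-0.284,0,-0.026],"rot":[0,0,0],"grip":-1}]'; python3 -m creep '[{"linear":[0,0,0.004],"rot":[0,0,0],"grip":-1},{"linear":[0,0,0.004],"rot":[0,0,0],"grip":-1}]'; python3 -m creep '[{"linear":[0,0,0.004],"rot":[0,0,0],"grip":-1},{"linear":[0,0,0.004],"rot":[0,0,0],"grip":-1}]'
```

```text
time_s: 21.43
tool_pos: [0.565, -0.1708, 0.2199]
eef_rot: [2.476, 1.931, 0.0]
force: [-6.0, 2.6, 18.4]
width: 0.0003
time_s: 21.93
tool_pos: [0.547, -0.2394, 0.2226]
eef_rot: [-2.477, -1.93, -0.0]
force: [-0.2, 0.5, 0.2]
width: 0.0003
time_s: 22.1
tool_pos: [0.5474, -0.2385, 0.2218]
eef_rot: [-2.475, -1.933, 0.0]
force: [-0.6, 0.8, -0.8]
width: 0.0001
time_s: 22.27
tool_pos: [0.5477, -0.2387, 0.2212]
eef_rot: [-2.476, -1.933, -0.001]
force: [-0.4, 1.3, 1.3]
width: 0.0
```

```bash
python3 -m creep '[{"linear":[0,0,0.004],"rot":[0,0,0],"grip":-1},{"linear":[0,0,0.008],"rot":[0,0,0],"grip":-1},{"linear":[0,0,0.012],"rot":[0,0,0],"grip":-1},{"linear":[0,0,0.012],"rot":[0,0,0],"grip":-1}]'; python3 -m creep '[{"linear":[0,0,0.004],"rot":[0,0,0],"grip":-1},{"linear":[0,0,0.004],"rot":[0,0,0],"grip":-1}]'; python3 -m creep '[{"linear":[0,0,0.004],"rot":[0,0,0],"grip":-1},{"linear":[0,0,0.004],"rot":[0,0,0],"grip":-1}]'
```

```text
time_s: 22.6
tool_pos: [0.5479, -0.239, 0.2205]
eef_rot: [2.476, 1.933, 0.002]
force: [-3.7, 3.1, 11.8]
width: -0.0001
time_s: 22.77
tool_pos: [0.5479, -0.2391, 0.2201]
eef_rot: [2.476, 1.933, 0.003]
force: [-4.4, 3.9, 16.6]
width: -0.0001
time_s: 22.93
tool_pos: [0.548, -0.2391, 0.2197]
eef_rot: [2.476, 1.933, 0.003]
force: [-5.5, 4.1, 20.2]
width: -0.0
```

```bash
python3 -m creep '[{"linear":[0,0,-0.045],"rot":[0,0,0],"grip":-1},{"linear":[0.1,0.1,-0.05],"rot":[0,0,0],"grip":-1},{"linear":[0.144,0.138,-0.045],"rot":[0,0,0],"grip":-1},{"linear":[0.144,0.138,-0.036],"rot":[0,0,0],"grip":-1},{"linear":[0.144,0.138,-0.03],"rot":[0,0,0],"grip":-1},{"linear":[0.144,0.138,-0.03],"rot":[0,0,0],"grip":-1}]'; python3 -m creep '[{"linear":[0,0,0.004],"rot":[0,0,0],"grip":-1},{"linear":[0,0,0.004],"rot":[0,0,0],"grip":-1}]'; python3 -m creep '[{"linear":[0,0,0.004],"rot":[0,0,0],"grip":-1},{"linear":[0,0,0.004],"rot":[0,0,0],"grip":-1}]';python3 -m creep '[{"linear":[0,0,0.004],"rot":[0,0,0],"grip":-1},{"linear":[0,0,0.004],"rot":[0,0,0],"grip":-1}]'
```

```text
time_s: 23.43
tool_pos: [0.5888, -0.2127, 0.2225]
eef_rot: [-2.475, -1.931, 0.003]
force: [-0.8, -0.4, -0.8]
width: 0.0002
time_s: 23.6
tool_pos: [0.5888, -0.2133, 0.222]
eef_rot: [-2.477, -1.93, 0.001]
force: [0.0, 0.8, 0.3]
width: -0.0004
time_s: 23.77
tool_pos: [0.5891, -0.2133, 0.2218]
eef_rot: [-2.477, -1.931, 0.001]
force: [-2.1, 0.6, 1.3]
width: 0.0003
time_s: 23.93
tool_pos: [0.5893, -0.2133, 0.2214]
eef_rot: [-2.477, -1.931, 0.002]
force: [-3.1, 0.6, 6.0]
width: -0.0
```

```bash
python3 -m creep '[{"linear":[0,0,0.004],"rot":[0,0,0],"grip":-1},{"linear":[0,0,0.008],"rot":[0,0,0],"grip":-1},{"linear":[0,0,0.008],"rot":[0,0,0],"grip":-1}]'; python3 -m creep '[{"linear":[0,0,0.004],"rot":[0,0,0],"grip":-1},{"linear":[0,0,0.004],"rot":[0,0,0],"grip":-1}]'; python3 -m creep '[{"linear":[0,0,0.004],"rot":[0,0,0],"grip":-1},{"linear":[0,0,0.004],"rot":[0,0,0],"grip":-1}]'
```

```text
time_s: 24.18
tool_pos: [0.5894, -0.2133, 0.2202]
eef_rot: [2.477, 1.931, -0.001]
force: [-4.2, 1.9, 9.9]
width: 0.0001
time_s: 24.35
tool_pos: [0.5895, -0.2133, 0.2196]
eef_rot: [2.477, 1.931, -0.001]
force: [-5.2, 0.8, 11.4]
width: -0.0
time_s: 24.52
tool_pos: [0.5895, -0.2133, 0.2194]
eef_rot: [2.477, 1.931, -0.001]
force: [-5.8, 2.1, 14.8]
width: -0.0003
```

```bash
python3 -m creep '[{"linear":[0,0,0.004],"rot":[0,0,0],"grip":-1},{"linear":[0,0,0.004],"rot":[0,0,0],"grip":-1}]'; python3 -m creep '[{"linear":[0,0,0.003],"rot":[0,0,0],"grip":-1},{"linear":[0,0,0.003],"rot":[0,0,0],"grip":-1}]'
```

```text
time_s: 24.68
tool_pos: [0.5895, -0.2133, 0.2192]
eef_rot: [2.477, 1.931, -0.001]
force: [-7.6, 2.7, 17.9]
width: 0.0004
time_s: 24.85
tool_pos: [0.5896, -0.2133, 0.219]
eef_rot: [2.477, 1.931, -0.001]
force: [-8.4, 2.9, 22.0]
width: -0.0001
```

```bash
python3 -m creep '[{"linear":[0,0,-0.045],"rot":[0,0,0],"grip":-1},{"linear":[0,-0.15,-0.048],"rot":[0,0,0],"grip":-1},{"linear":[0,-0.278,-0.042],"rot":[0,0,0],"grip":-1},{"linear":[0,-0.278,-0.032],"rot":[0,0,0],"grip":-1},{"linear":[0,-0.278,-0.022],"rot":[0,0,0],"grip":-1},{"linear":[0,-0.278,-0.022],"rot":[0,0,0],"grip":-1}]'; python3 -m creep '[{"linear":[0,0,0.004],"rot":[0,0,0],"grip":-1},{"linear":[0,0,0.004],"rot":[0,0,0],"grip":-1}]'; python3 -m creep '[{"linear":[0,0,0.004],"rot":[0,0,0],"grip":-1},{"linear":[0,0,0.004],"rot":[0,0,0],"grip":-1}]'; python3 -m creep '[{"linear":[0,0,0.004],"rot":[0,0,0],"grip":-1},{"linear":[0,0,0.004],"rot":[0,0,0],"grip":-1}]'
```

```text
time_s: 25.35
tool_pos: [0.5221, -0.1962, 0.2202]
eef_rot: [2.477, 1.932, 0.0]
force: [0.8, 0.3, 0.6]
width: 0.0002
time_s: 25.52
tool_pos: [0.5236, -0.1967, 0.2197]
eef_rot: [2.476, 1.931, 0.001]
force: [-0.4, 0.3, 0.0]
width: -0.0001
time_s: 25.68
tool_pos: [0.5236, -0.1967, 0.2195]
eef_rot: [2.476, 1.931, 0.001]
force: [-1.4, 0.6, 5.2]
width: -0.0003
time_s: 25.85
tool_pos: [0.5236, -0.1967, 0.2193]
eef_rot: [2.475, 1.931, 0.001]
force: [-3.4, 0.3, 9.7]
width: -0.0002
```

```bash
python3 -m creep '[{"linear":[0,0,0.004],"rot":[0,0,0],"grip":-1},{"linear":[0,0,0.006],"rot":[0,0,0],"grip":-1},{"linear":[0,0,0.006],"rot":[0,0,0],"grip":-1}]';  python3 -m creep '[{"linear":[0,0,0.003],"rot":[0,0,0],"grip":-1},{"linear":[0,0,0.003],"rot":[0,0,0],"grip":-1}]'
```

```text
time_s: 26.1
tool_pos: [0.5236, -0.1967, 0.219]
eef_rot: [2.475, 1.931, 0.001]
force: [-5.2, 1.9, 17.4]
width: 0.0
time_s: 26.27
tool_pos: [0.5237, -0.1967, 0.2189]
eef_rot: [2.475, 1.931, 0.001]
force: [-6.4, 3.7, 19.5]
width: -0.0001
```

```bash
python3 -m creep '[{"linear":[0,0,-0.045],"rot":[0,0,0],"grip":-1},{"linear":[0.1,0.1,-0.05],"rot":[0,0,0],"grip":-1},{"linear":[0.14,0.136,-0.042],"rot":[0,0,0],"grip":-1},{"linear":[0.14,0.136,-0.032],"rot":[0,0,0],"grip":-1},{"linear":[0.14,0.136,-0.024],"rot":[0,0,0],"grip":-1},{"linear":[0.14,0.136,-0.024],"rot":[0,0,0],"grip":-1}]'; python3 -m creep '[{"linear":[0,0,0.004],"rot":[0,0,0],"grip":-1},{"linear":[0,0,0.004],"rot":[0,0,0],"grip":-1}]'; python3 -m creep '[{"linear":[0,0,0.004],"rot":[0,0,0],"grip":-1},{"linear":[0,0,0.004],"rot":[0,0,0],"grip":-1}]'; python3 -m creep '[{"linear":[0,0,0.004],"rot":[0,0,0],"grip":-1},{"linear":[0,0,0.004],"rot":[0,0,0],"grip":-1}]'
```

```text
time_s: 26.77
tool_pos: [0.5631, -0.1702, 0.22]
eef_rot: [-2.475, -1.931, 0.003]
force: [0.5, -0.2, 0.4]
width: -0.0
time_s: 26.93
tool_pos: [0.563, -0.1705, 0.2199]
eef_rot: [-2.477, -1.93, 0.001]
force: [-0.8, 1.2, 0.7]
width: -0.0002
time_s: 27.1
tool_pos: [0.5631, -0.1706, 0.2197]
eef_rot: [-2.477, -1.931, 0.001]
force: [-1.7, 1.1, 5.8]
width: -0.0003
time_s: 27.27
tool_pos: [0.5632, -0.1706, 0.2195]
eef_rot: [-2.477, -1.931, 0.001]
force: [-2.5, 1.7, 9.8]
width: 0.0
```

```bash
python3 -m creep '[{"linear":[0,0,0.004],"rot":[0,0,0],"grip":-1},{"linear":[0,0,0.007],"rot":[0,0,0],"grip":-1},{"linear":[0,0,0.007],"rot":[0,0,0],"grip":-1}]';  python3 -m creep '[{"linear":[0,0,0.003],"rot":[0,0,0],"grip":-1},{"linear":[0,0,0.003],"rot":[0,0,0],"grip":-1}]'
python3 -m creep '[{"linear":[0,0,-0.045],"rot":[0,0,0],"grip":-1},{"linear":[-0.15,0,-0.048],"rot":[0,0,0],"grip":-1},{"linear":[-0.28,0,-0.042],"rot":[0,0,0],"grip":-1},{"linear":[-0.28,0,-0.032],"rot":[0,0,0],"grip":-1},{"linear":[-0.28,0,-0.022],"rot":[0,0,0],"grip":-1},{"linear":[-0.28,0,-0.022],"rot":[0,0,0],"grip":-1}]'; python3 -m creep '[{"linear":[0,0,0.004],"rot":[0,0,0],"grip":-1},{"linear":[0,0,0.004],"rot":[0,0,0],"grip":-1}]'; python3 -m creep '[{"linear":[0,0,0.004],"rot":[0,0,0],"grip":-1},{"linear":[0,0,0.004],"rot":[0,0,0],"grip":-1}]'
```

```text
time_s: 27.52
tool_pos: [0.5633, -0.1706, 0.2191]
eef_rot: [-2.477, -1.931, 0.0]
force: [-6.3, 2.9, 17.5]
width: -0.0001
time_s: 27.68
tool_pos: [0.5634, -0.1705, 0.2189]
eef_rot: [-2.478, -1.932, 0.0]
force: [-6.2, 4.0, 20.7]
width: 0.0003
time_s: 28.18
tool_pos: [0.5459, -0.2383, 0.2203]
eef_rot: [-2.477, -1.93, 0.001]
force: [-0.2, 0.1, 0.6]
width: 0.0003
time_s: 28.35
tool_pos: [0.5466, -0.2376, 0.22]
eef_rot: [-2.476, -1.933, 0.001]
force: [-0.4, 0.5, 0.0]
width: 0.0002
time_s: 28.52
tool_pos: [0.5468, -0.2376, 0.2197]
eef_rot: [-2.476, -1.933, 0.0]
force: [-3.0, 0.1, 3.8]
width: 0.0002
```

```bash
python3 -m creep '[{"linear":[0,0,0.004],"rot":[0,0,0],"grip":-1},{"linear":[0,0,0.008],"rot":[0,0,0],"grip":-1},{"linear":[0,0,0.012],"rot":[0,0,0],"grip":-1},{"linear":[0,0,0.013],"rot":[0,0,0],"grip":-1},{"linear":[0,0,0.013],"rot":[0,0,0],"grip":-1}]'; python3 -m creep '[{"linear":[0,0,0.002],"rot":[0,0,0],"grip":-1},{"linear":[0,0,0.002],"rot":[0,0,0],"grip":-1},{"linear":[0,0,0.002],"rot":[0,0,0],"grip":-1}]'
```

```text
time_s: 28.93
tool_pos: [0.547, -0.2377, 0.2191]
eef_rot: [2.476, 1.933, 0.0]
force: [-6.3, 2.3, 18.5]
width: -0.0001
time_s: 29.18
tool_pos: [0.5471, -0.2377, 0.2189]
eef_rot: [2.475, 1.933, 0.0]
force: [-7.0, 3.0, 20.4]
width: 0.0002
```

Fz is 20.4 N and the cup isn't moving. I'll hold about a second, then lift to the viewing pose to check it sits flush.

```bash
python3 -m creep '[{"linear":[0,0,0],"rot":[0,0,0],"grip":-1},{"linear":[0,0,0],"rot":[0,0,0],"grip":-1},{"linear":[0,0,0],"rot":[0,0,0],"grip":-1},{"linear":[0,0,0],"rot":[0,0,0],"grip":-1},{"linear":[0,0,0],"rot":[0,0,0],"grip":-1},{"linear":[0,0,0],"rot":[0,0,0],"grip":-1},{"linear":[0,0,0],"rot":[0,0,0],"grip":-1},{"linear":[0,0,0],"rot":[0,0,0],"grip":-1},{"linear":[0,0,0],"rot":[0,0,0],"grip":-1},{"linear":[0,0,0],"rot":[0,0,0],"grip":-1}]'; python3 -m creep '[{"linear":[0,0,-0.05],"rot":[0,0,0],"grip":-1},{"linear":[0,0,-0.2],"rot":[0,0,0],"grip":0.1},{"linear":[0,0,-0.36],"rot":[0,0,0],"grip":0.1},{"linear":[0,0,-0.47],"rot":[0,0,0],"grip":0.1},{"linear":[0,0,-0.47],"rot":[0,0,0],"grip":0.1},{"linear":[0,0,-0.47],"rot":[0,0,0],"grip":0.1}]'
python3 - <<'E'
from h import *
st(); w=capture("wrist"); save("w5",w["frame"]); np.save("w5.npy",w,allow_pickle=True)
s=capture("side"); save("s5",cv2.resize(s["frame"][240:360,270:400],(650,600),interpolation=cv2.INTER_CUBIC))
E
```

```text
time_s: 30.02
tool_pos: [0.5471, -0.2377, 0.219]
eef_rot: [2.475, 1.933, 0.0]
force: [-7.7, 3.1, 19.4]
width: -0.0
time_s: 30.52
tool_pos: [0.5479, -0.2383, 0.3357]
eef_rot: [2.472, 1.93, 0.004]
force: [0.5, 0.0, -0.8]
width: 0.0471
t 30.52 pos [ 0.5479 -0.2383  0.3357] rot [2.4721 1.93   0.0039] F [ 0.5  0.  -0.8] w 0.0471
```

View pics/w5.png

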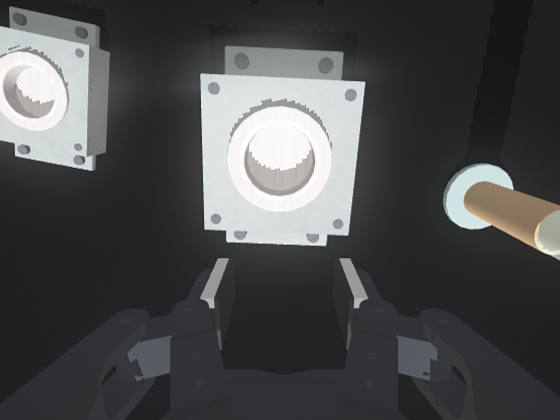

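View pics/s5.png

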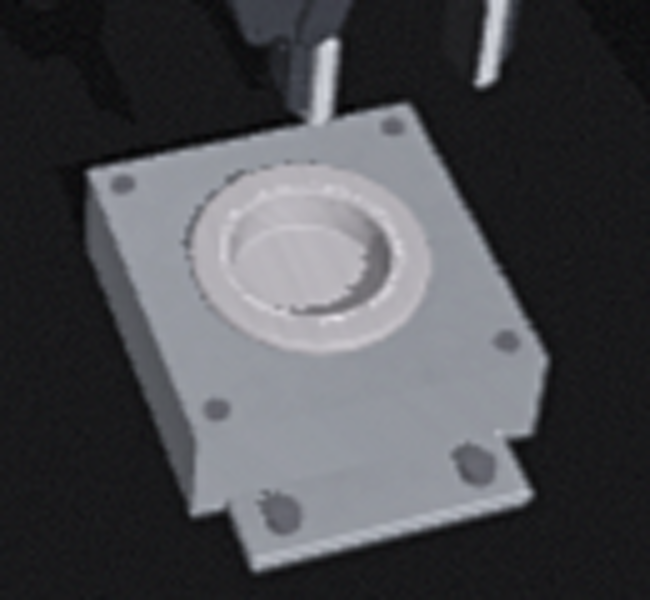

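```bash
cat >> h.py <<'E'
def fitxy(w,pts,r,c0,z):
    def f(p):
        return [ (np.linalg.norm(atz(w,uv,z)[:2]-p[:2])-r)*1000 for uv in pts]
    return least_squares(f,c0,loss="soft_l1",f_scale=.5)
E
python3 - <<'E'
from h import *
w=np.load("w5.npy",allow_pickle=True).item()
hull,c=rimcontour(w,(210,90,350,225))
print(cv2.boundingRect(c.astype(np.int32)),len(c))
s=fitcirc(w,c,.042,[.5555,-.203,.047]); print(s.x.round(4),np.degrees(s.x[3:]).round(1),np.sqrt(np.mean(s.fun**2)).round(2))
s=fitxy(w,c,.042,[.5555,-.203],.0468); print(s.x.round(4),np.sqrt(np.mean(s.fun**2)).round(2))
cn=[(201,75),(365,83),(351,236),(205,230)]
P=np.array([atz(w,u,.0408)[:2] for u in cn]); print(P.mean(0).round(4))
rel([.545,.125,.30],down(np.radians(120)))
E
```

```text
(227, 107, 105, 105) 295
[ 0.5548 -0.2045  0.0395  0.0051  0.0564] [0.3 3.2] 0.25
[ 0.555 -0.204] 1.07
[ 0.556  -0.2049]
lin [1.4057, -0.3578, 0.1294] rot [-0.0014, -0.0013, -0.979] dist mm 364.1 deg 44.1
```

```bash
python3 - <<'E'
from h import *
rel([.553,.135,.30],down(np.radians(76)))
E
python3 -m creep '[{"linear":[1,-0.3,0],"rot":[0,0,0],"grip":0.1},{"linear":[1,-0.3,0],"rot":[0,0,0],"grip":0.1},{"linear":[1,-0.3,0],"rot":[0,0,0],"grip":0.1},{"linear":[1,-0.3,0],"rot":[0,0,0],"grip":0.1},{"linear":[1,-0.3,0],"rot":[0,0,0],"grip":0.1},{"linear":[1,-0.3,0],"rot":[0,0,0],"grip":0.1},{"linear":[1,-0.3,0],"rot":[0,0,0],"grip":0.1}]'
python3 - <<'E'
from h import *
rel([.553,.135,.30],down(np.radians(76)))
E
```

```text
lin [1.4523, -0.3364, 0.1294] rot [-0.0017, -0.0007, -0.0013] dist mm 374.1 deg 0.1
time_s: 31.2
tool_pos: [0.5328, 0.027, 0.3305]
eef_rot: [-2.468, -1.935, 0.004]
force: [-0.4, 0.2, -0.6]
width: 0.0468
lin [0.4385, -0.0237, 0.1227] rot [-0.0076, -0.0019, 0.0044] dist mm 114.0 deg 0.4
```

```bash
python3 -m creep '[{"linear":[0.44,-0.03,0.12],"rot":[0,0,0],"grip":0.1},{"linear":[0.44,-0.03,0.12],"rot":[0,0,0],"grip":0.1},{"linear":[0.44,-0.03,0.12],"rot":[0,0,0],"grip":0.1},{"linear":[0.44,-0.03,0.12],"rot":[0,0,0],"grip":0.1},{"linear":[0.44,-0.03,0.12],"rot":[0,0,0],"grip":0.1}]'
python3 - <<'E'
from h import *
st(); w=capture("wrist"); save("w6",w["frame"]); np.save("w6.npy",w,allow_pickle=True)
for r in silhouettes("bearing",w): print(r["conf"],r["box"])
E
```

```text
time_s: 31.62
tool_pos: [0.5534, 0.1321, 0.3003]
eef_rot: [-2.473, -1.934, 0.007]
force: [0.2, 0.1, -0.4]
width: 0.0471
t 31.62 pos [0.5534 0.1321 0.3003] rot [-2.4726 -1.9345  0.0072] F [ 0.2  0.1 -0.4] w 0.0471
0.85 [235.4, 0.0, 72.1, 67.5]
0.68 [254.8, 119.8, 66.8, 68.2]
0.56 [268.4, 227.5, 85.1, 105.1]
```

View pics/w6.png

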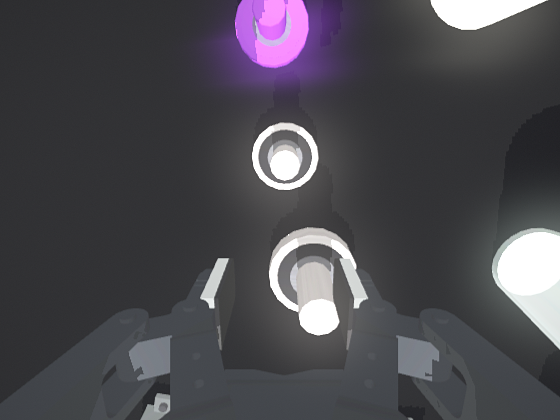

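```bash
python3 - <<'E'
from h import *
w=np.load("w6.npy",allow_pickle=True).item()
_,c=rimcontour(w,(240,110,330,200),150)
print(cv2.boundingRect(c.astype(np.int32)),len(c))
for r in(.0255,.026):
  s=fitxy(w,c,r,[.56,.165],.014); print(s.x.round(4),np.sqrt(np.mean(s.fun**2)).round(2))
print("shaft",atz(w,(284.5,165),.054).round(4))
save("w6c",cv2.resize(w["frame"][105:205,235:335],(600,600),interpolation=cv2.INTER_CUBIC))
E
```

```text
(252, 123, 67, 67) 187
[0.5626 0.1697] 0.29
[0.5626 0.1696] 0.43
shaft [0.5626 0.1697 0.054 ]
```

View pics/w6c.png

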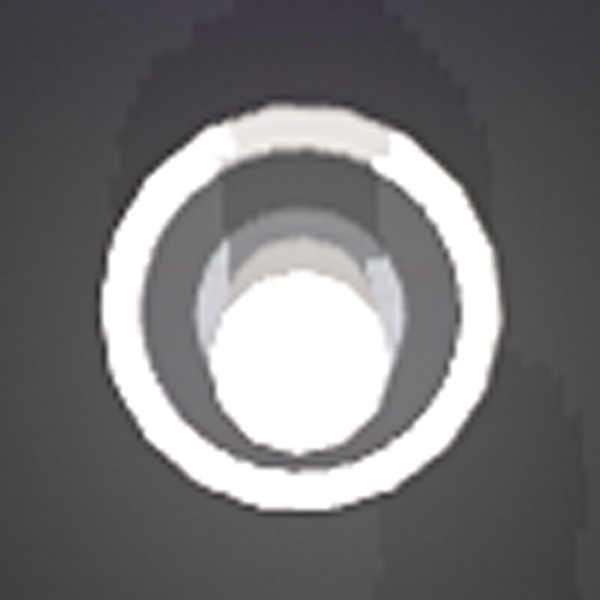

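```bash
python3 - <<'E'
from h import *
rel([.5626,.1697,.198],down(np.radians(76)))
E
```

```text
lin [0.1616, -0.0033, 0.4144] rot [-0.0031, 0.002, -0.0023] dist mm 111.2 deg 0.2
```

```bash
python3 -m creep '[{"linear":[0.16,-0.003,0.1],"rot":[-0.003,0.002,-0.002],"grip":0.1},{"linear":[0.16,-0.003,0.2],"rot":[-0.003,0.002,-0.002],"grip":0.1},{"linear":[0.16,-0.003,0.25],"rot":[-0.003,0.002,-0.002],"grip":0.1},{"linear":[0.16,-0.003,0.25],"rot":[-0.003,0.002,-0.002],"grip":0.1},{"linear":[0.16,-0.003,0.25],"rot":[-0.003,0.002,-0.002],"grip":0.1}]'
python3 - <<'E'
from h import *
st();rel([.5626,.1697,.198],down(np.radians(76)))
E
```

```text
time_s: 32.13
tool_pos: [0.5627, 0.1684, 0.2397]
eef_rot: [-2.477, -1.932, 0.001]
force: [0.4, 0.3, 0.9]
width: 0.0469
t 32.13 pos [0.5627 0.1684 0.2397] rot [-2.4773e+00 -1.9317e+00  6.0000e-04] F [0.4 0.3 0.9] w 0.0469
lin [0.005, -0.0015, 0.1668] rot [-0.0005, 0.0003, -0.0024] dist mm 41.7 deg 0.1
```

```bash
python3 -m creep '[{"linear":[0.004,-0.001,0.06],"rot":[0,0,0],"grip":0.1},{"linear":[0.004,-0.001,0.12],"rot":[0,0,0],"grip":0.1},{"linear":[0.004,-0.001,0.165],"rot":[0,0,0],"grip":0.1},{"linear":[0.004,-0.001,0.165],"rot":[0,0,0],"grip":0.1},{"linear":[0.004,-0.001,0.165],"rot":[0,0,0],"grip":0.1}]'
python3 -m creep '[{"linear":[0,0,0],"rot":[0,0,0],"grip":-1},{"linear":[0,0,0],"rot":[0,0,0],"grip":-1},{"linear":[0,0,0],"rot":[0,0,0],"grip":-1},{"linear":[0,0,0],"rot":[0,0,0],"grip":-1},{"linear":[0,0,0],"rot":[0,0,0],"grip":-1},{"linear":[0,0,0],"rot":[0,0,0],"grip":-1}]'
```

```text
time_s: 32.55
tool_pos: [0.5635, 0.1703, 0.1996]
eef_rot: [2.476, 1.932, 0.004]
force: [0.9, -0.4, 0.1]
width: 0.047
time_s: 33.05
tool_pos: [0.564, 0.1711, 0.2006]
eef_rot: [2.474, 1.933, 0.006]
force: [-1.8, 0.4, 5.6]
width: 0.0177
```

```bash
python3 -m creep '[{"linear":[0,0,0],"rot":[0,0,0],"grip":-1},{"linear":[0,0,0],"rot":[0,0,0],"grip":-1}]'
python3 - <<'E'
from h import *
w=capture("wrist"); s=capture("side"); im=np.zeros((420,800,3),np.uint8); im[:,:560]=w["frame"]; im[:240,560:]=cv2.resize(s["frame"][140:240,185:285],(240,240)); save("w7",im)
E
```

```text
time_s: 33.22
tool_pos: [0.5639, 0.1711, 0.2006]
eef_rot: [2.474, 1.933, 0.006]
force: [-1.4, -0.2, 6.2]
width: 0.0179
```

View pics/w7.png

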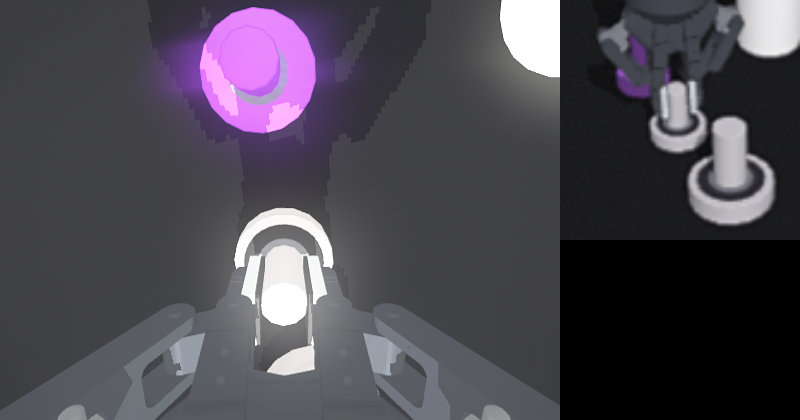

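```bash
python3 -m creep '[{"linear":[0,0,-0.1],"rot":[0,0,0],"grip":-1},{"linear":[0,0,-0.25],"rot":[0,0,0],"grip":-1},{"linear":[0,0,-0.4],"rot":[0,0,0],"grip":-1},{"linear":[0,0,-0.52],"rot":[0,0,0],"grip":-1},{"linear":[0,0,-0.52],"rot":[0,0,0],"grip":-1},{"linear":[0,0,-0.52],"rot":[0,0,0],"grip":-1}]'
python3 - <<'E'
from h import *
st();rel([.555,-.2045,.30],down(np.radians(76)))
E
```

```text
time_s: 33.82
tool_pos: [0.5641, 0.1711, 0.3315]
eef_rot: [2.473, 1.932, 0.011]
force: [0.2, -0.8, -3.8]
width: 0.0178
t 33.82 pos [0.5641 0.1711 0.3315] rot [2.4729 1.9321 0.0114] F [ 0.2 -0.8 -3.8] w 0.0178
lin [-1.4669, 0.3273, 0.1229] rot [0.0091, -0.0046, 0.0] dist mm 377.0 deg 0.5
```

```bash
python3 -m creep '[{"linear":[-0.1,0.02,0],"rot":[0,0,0],"grip":-1},{"linear":[-0.24,0.05,0],"rot":[0,0,0],"grip":-1},{"linear":[-0.4,0.09,0],"rot":[0,0,0],"grip":-1},{"linear":[-0.55,0.12,0],"rot":[0,0,0],"grip":-1},{"linear":[-0.7,0.16,0],"rot":[0,0,0],"grip":-1},{"linear":[-0.85,0.19,0],"rot":[0,0,0],"grip":-1},{"linear":[-1,0.22,0],"rot":[0,0,0],"grip":-1}]'; python3 -m creep '[{"linear":[-0.15,0.03,0],"rot":[0,0,0],"grip":-1},{"linear":[-0.3,0.06,0],"rot":[0,0,0],"grip":-1},{"linear":[-0.42,0.09,0.04],"rot":[0,0,0],"grip":-1},{"linear":[-0.46,0.1,0.08],"rot":[0,0,0],"grip":-1},{"linear":[-0.46,0.1,0.1],"rot":[0,0,0],"grip":-1},{"linear":[-0.46,0.1,0.1],"rot":[0,0,0],"grip":-1},{"linear":[-0.46,0.1,0.1],"rot":[0,0,0],"grip":-1}]'
python3 - <<'E'
from h import *
st();rel([.555,-.2045,.26],down(np.radians(76)))
w=capture("wrist"); save("w8",w["frame"]);np.save("w8.npy",w,allow_pickle=True)
s=capture("side"); save("s8",s["frame"][180:380,240:420]); t=capture("top"); np.save("t8.npy",t,allow_pickle=True);np.save("s8.npy",s,allow_pickle=True)
E
```

```text
time_s: 34.4
tool_pos: [0.5545, -0.0864, 0.3261]
eef_rot: [-2.473, -1.933, 0.0]
force: [-0.1, -0.2, -2.5]
width: 0.0184
time_s: 34.98
tool_pos: [0.5515, -0.2013, 0.3017]
eef_rot: [-2.472, -1.933, -0.002]
force: [-0.4, 0.3, -2.5]
width: 0.0182
t 34.98 pos [ 0.5515 -0.2013  0.3017] rot [-2.4719e+00 -1.9326e+00 -1.7000e-03] F [-0.4  0.3 -2.5] w 0.0182
lin [-0.0096, 0.017, 0.1667] rot [-0.003, -0.0041, 0.0009] dist mm 42.0 deg 0.2
```

View pics/w8.png

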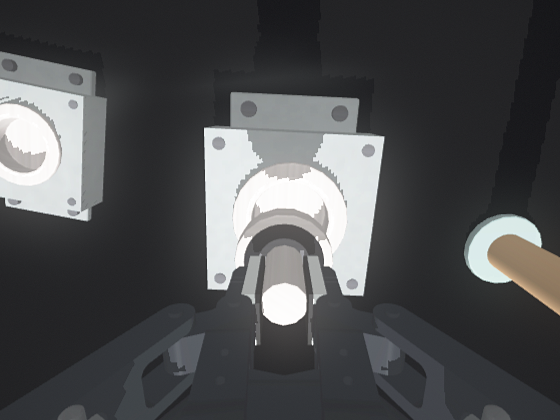

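```bash
python3 - <<'E'
from h import *
w=np.load("w8.npy",allow_pickle=True).item()
o=env.get_obs(); T=np.array(o["tool_pos"]);M=R.from_rotvec(o["eef_rot"]).as_matrix()
z0=T[2]-.2006
for nm,uv,z in(("shafttop",(284.5,303.5),z0+.054),):
    p=atz(w,uv,z); print(nm,p.round(4),"tool",(M.T@(p-T)).round(4))
f=w["frame"]; save("w8c",cv2.resize(f[150:340,200:380],(568,600),interpolation=cv2.INTER_CUBIC))
# predicted bearing body & rim overlays
vis=f.copy()
b=T+M@np.array([0,0,0.2006]); 
for c,r,z,col in((b,.026,z0+.014,(255,0,0)),(b,.026,z0,(255,128,0)),(b,.01,z0+.054,(0,255,0)),(np.array([.555,-.2043,0]),.042,.0468,(0,0,255)),(np.array([.555,-.2043,0]),.028,.0468,(0,0,255))):
    P=circ(np.array([0,0,1.]),0,r,np.array([c[0],c[1],z])); cv2.polylines(vis,[np.round(proj(w,P)*8).astype(np.int32)],True,col,1,cv2.LINE_AA,3)
save("w8v",cv2.resize(vis[130:340,190:390],(571,600),interpolation=cv2.INTER_CUBIC))
E
```

```text
shafttop [ 0.5521 -0.2013  0.1573] tool [-0.0005 -0.0009  0.1466]
```

View pics/w8v.png

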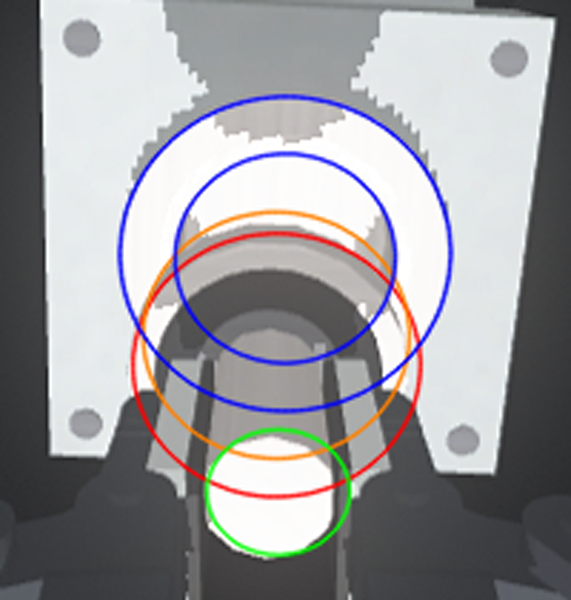

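```bash
python3 - <<'E'
from h import *
rel([.5561,-.2037,.256],down(np.radians(76)))
E
```

```text
lin [-0.0064, 0.0153, 0.1915] rot [0.0028, -0.0024, 0.0023] dist mm 48.1 deg 0.2
```

```bash
python3 -m creep '[{"linear":[-0.006,0.015,0.06],"rot":[0.003,-0.002,0],"grip":-1},{"linear":[-0.006,0.015,0.12],"rot":[0.003,-0.002,0],"grip":-1},{"linear":[-0.006,0.015,0.17],"rot":[0.003,-0.002,0],"grip":-1},{"linear":[-0.006,0.015,0.19],"rot":[0.003,-0.002,0],"grip":-1},{"linear":[-0.006,0.015,0.19],"rot":[0.003,-0.002,0],"grip":-1},{"linear":[-0.006,0.015,0.19],"rot":[0.003,-0.002,0],"grip":-1}]'
python3 - <<'E'
from h import *
o=st();rel([.5561,-.2037,.256],down(np.radians(76)))
w=capture("wrist"); s=capture("side"); t=capture("top")
T=np.array(o["tool_pos"]);M=R.from_rotvec(o["eef_rot"]).as_matrix(); b=T+M@np.array([-.0008,-.0009,.2006]); print("brg",b.round(4))
ims=[]
for c,(x0,y0,x1,y1) in((w,(200,140,380,320)),(s,(290,240,380,330))):
    vis=cv2.resize(c["frame"][y0:y1,x0:x1],(400,400),interpolation=cv2.INTER_CUBIC); k=400/(x1-x0)
    for ctr,r,z,col in((b,.026,b[2]+.014,(255,0,0)),(b,.026,b[2],(255,128,0)),(b,.01,b[2]+.054,(0,255,0)),(np.array([.555,-.2043,0]),.042,.0468,(0,0,255)),(np.array([.555,-.2043,0]),.028,.0468,(0,0,255))):
        P=(proj(c,circ(np.array([0,0,1.]),0,r,np.array([ctr[0],ctr[1],z])))-[x0,y0])*k
        cv2.polylines(vis,[np.round(P*8).astype(np.int32)],True,col,1,cv2.LINE_AA,3)
    ims.append(vis)
save("v9",np.hstack(ims))
E
```

```text
time_s: 35.63
tool_pos: [0.5559, -0.2045, 0.2564]
eef_rot: [-2.475, -1.935, 0.0]
force: [-0.2, -1.1, -2.8]
width: 0.018
t 35.63 pos [ 0.5559 -0.2045  0.2564] rot [-2.4748e+00 -1.9345e+00  2.0000e-04] F [-0.2 -1.1 -2.8] w 0.018
lin [0.0034, -0.0, 0.0014] rot [-0.0005, -0.0002, 0.0006] dist mm 0.9 deg 0.0
brg [ 0.5548 -0.205   0.0558]
```

View pics/v9.png

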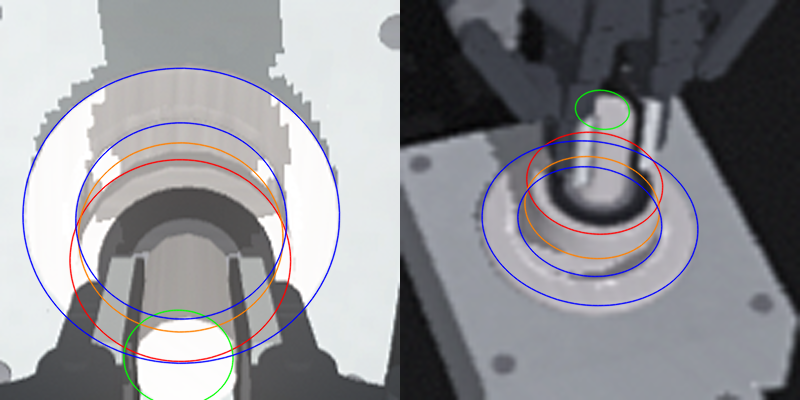

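```bash
python3 -m creep '[{"linear":[0.002,0,0.015],"rot":[0,0,0],"grip":-1},{"linear":[0.002,0,0.03],"rot":[0,0,0],"grip":-1},{"linear":[0.002,0,0.042],"rot":[0,0,0],"grip":-1},{"linear":[0.002,0,0.042],"rot":[0,0,0],"grip":-1}]'; python3 -m creep '[{"linear":[0,0,0.008],"rot":[0,0,0],"grip":-1},{"linear":[0,0,0.016],"rot":[0,0,0],"grip":-1},{"linear":[0,0,0.016],"rot":[0,0,0],"grip":-1}]'
```

```text
time_s: 36.12
tool_pos: [0.5563, -0.2045, 0.2468]
eef_rot: [2.475, 1.934, 0.001]
force: [-1.9, 1.9, 3.2]
width: 0.0177
time_s: 36.37
tool_pos: [0.5565, -0.2044, 0.2459]
eef_rot: [2.475, 1.934, 0.002]
force: [-6.3, 5.7, 19.8]
width: 0.0183
```

```bash
python3 -m creep '[{"linear":[0,0,-0.02],"rot":[0,0,0],"grip":-1},{"linear":[0,0,-0.028],"rot":[0,0,0],"grip":-1},{"linear":[0,0,-0.028],"rot":[0,0,0],"grip":-1}]'
python3 - <<'E'
from h import *
o=st()
w=capture("wrist"); s=capture("side"); t=capture("top")
for n,c in(("w",w),("s",s),("t",t)): np.save(n+"10.npy",c,allow_pickle=True)
a=cv2.resize(w["frame"][140:340,190:390],(400,400),interpolation=cv2.INTER_CUBIC)
b=cv2.resize(s["frame"][230:330,290:390],(400,400),interpolation=cv2.INTER_CUBIC)
save("v10",np.hstack([a,b]))
E
```

```text
time_s: 36.62
tool_pos: [0.5562, -0.2046, 0.2491]
eef_rot: [2.475, 1.933, 0.001]
force: [0.0, -0.1, -2.7]
width: 0.0182
t 36.62 pos [ 0.5562 -0.2046  0.2491] rot [2.4749e+00 1.9334e+00 7.0000e-04] F [ 0.  -0.1 -2.7] w 0.0182
```

View pics/v10.png

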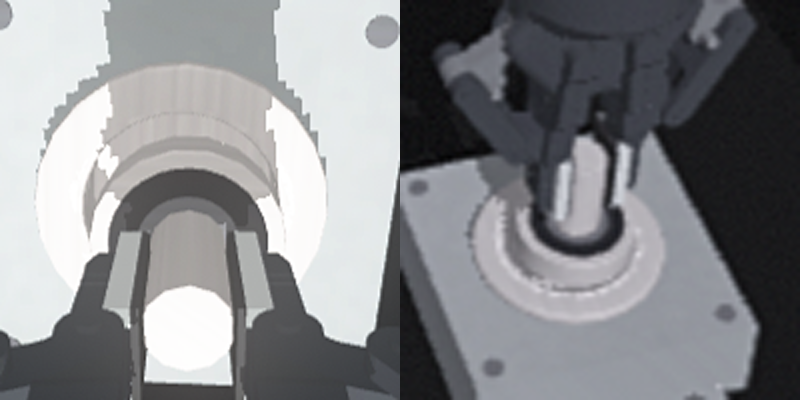

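```bash
python3 - <<'E'
from h import *
w=np.load("w10.npy",allow_pickle=True).item();s=np.load("s10.npy",allow_pickle=True).item()
def gam(f): 
    g=f.astype(float); return np.clip((g-100)*1.7,0,255).astype(np.uint8)
a=cv2.resize(w["frame"][165:295,200:360],(738,600),interpolation=cv2.INTER_CUBIC); save("v10a",a)
b=cv2.resize(s["frame"][262:316,302:362],(666,600),interpolation=cv2.INTER_CUBIC); save("v10b",b)
E
```

```text
(no output)
```

View pics/v10a.png

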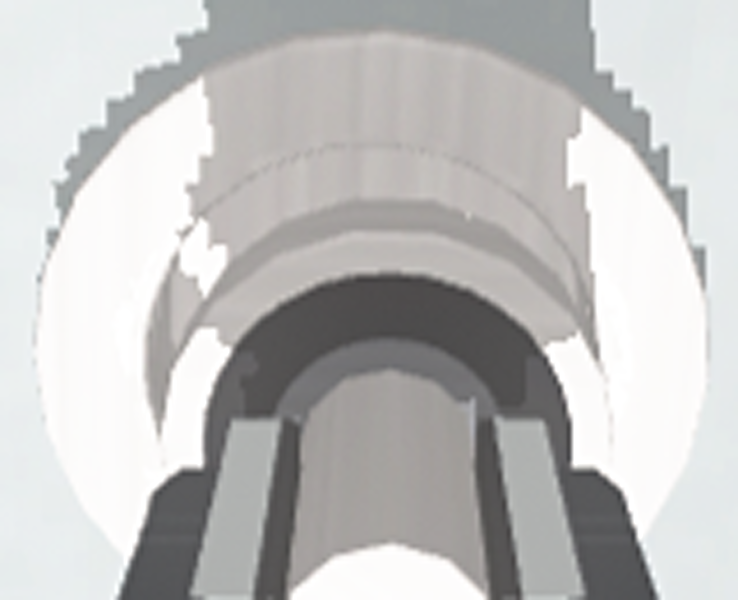

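View pics/v10b.png

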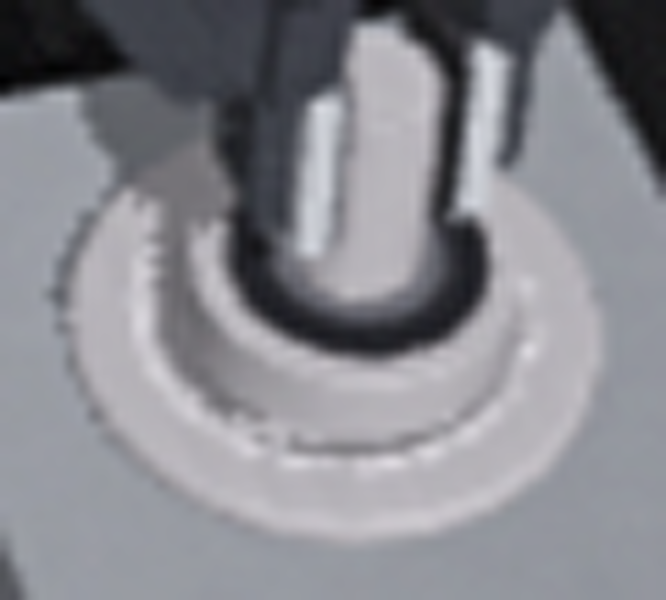

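```bash
python3 - <<'E'
from h import *
w=np.load("w10.npy",allow_pickle=True).item(); T=np.array([.5562,-.2046,.2491]);M=down(np.radians(76)); bz=.2491-.2000
def tx(u,v,z): p=atz(w,(200+u/4.613,165+v/4.615),z); return (M.T@(p-T))[:2].round(4)*1000
print("rim far",tx(371,32,.0468),"minus42"); print("pocket far",tx(375,147,.0468),"minus 28")
print("body bottom far",tx(390,200,bz),"body top far",tx(390,232,bz+.014),"minus 26")
print("rim L/R",tx(35,345,.0468),tx(708,345,.0468)); print("pocket L",tx(147,345,.0468))
print("body L/R top",tx(160,430,bz+.014),tx(610,430,bz+.014))
s=np.load("s10.npy",allow_pickle=True).item()
def ts(u,v,z): p=atz(s,(302+u/11.1,262+v/11.1),z); return (M.T@(p-T))[:2].round(4)*1000
print("side: body bottom front",ts(355,450,bz),"rim front",ts(350,538,.0468),"pocket front",ts(350,462,.0468),"rim L,R",ts(70,300,.0468),ts(603,340,.0468))
E
```

```text
rim far [42.4 -1. ] minus42
pocket far [28.8 -0.5] minus 28
body bottom far [22.9  1.2] body top far [23.4  1.2] minus 26
rim L/R [  3.7 -42.3] [ 3.7 40.3]
pocket L [  3.7 -28.6]
body L/R top [ -0.1 -24.8] [-0.1 26.1]
side: body bottom front [-29.2 -11.4] rim front [-42.7 -17.9] pocket front [-29.4 -12.1] rim L,R [ 14.4 -40.8] [-19.7  34.8]
```

```bash
python3 -m creep '[{"linear":[0.0136,-0.0072,-0.004],"rot":[0,0,0],"grip":-1},{"linear":[0.0136,-0.0072,-0.004],"rot":[0,0,0],"grip":-1},{"linear":[0.0136,-0.0072,-0.004],"rot":[0,0,0],"grip":-1}]'
python3 - <<'E'
from h import *
o=st()
w=capture("wrist"); s=capture("side")
for n,c in(("w",w),("s",s)): np.save(n+"11.npy",c,allow_pickle=True)
a=cv2.resize(w["frame"][165:295,200:360],(738,600),interpolation=cv2.INTER_CUBIC); save("v11a",a)
b=cv2.resize(s["frame"][262:316,302:362],(666,600),interpolation=cv2.INTER_CUBIC); save("v11b",b)
E
```

```text
time_s: 37.02
tool_pos: [0.5549, -0.2004, 0.2493]
eef_rot: [-2.475, -1.934, 0.001]
force: [-0.7, -0.3, -2.5]
width: 0.0182
t 37.02 pos [ 0.5549 -0.2004  0.2493] rot [-2.4747e+00 -1.9338e+00  7.0000e-04] F [-0.7 -0.3 -2.5] w 0.0182
```

View pics/v11a.png

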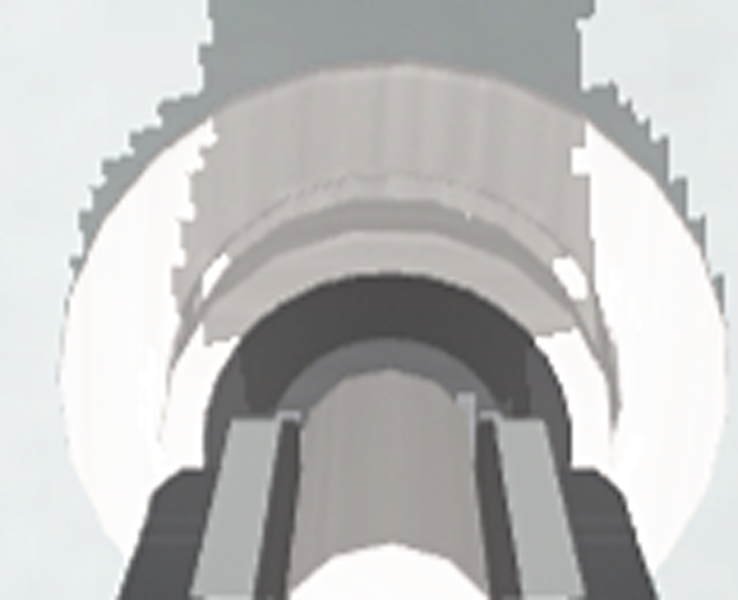

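View pics/v11b.png

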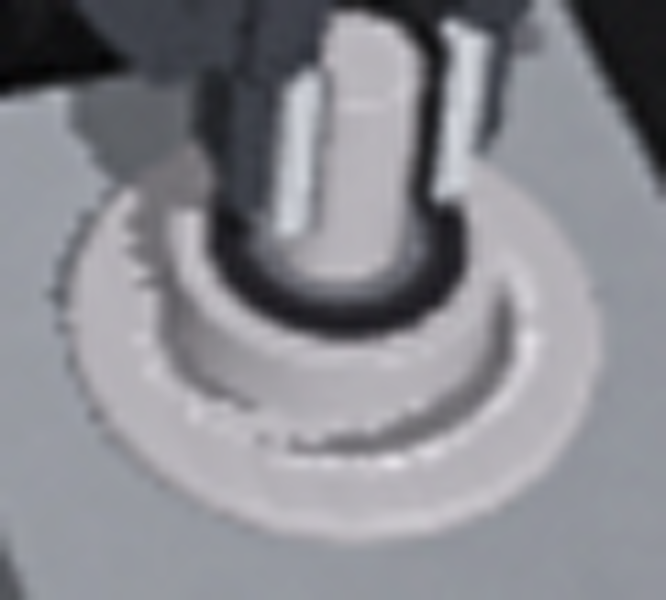

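```bash
python3 - <<'E'
from h import *
w=np.load("w11.npy",allow_pickle=True).item(); T=np.array([.5549,-.2004,.2493]);M=down(np.radians(76)); bz=.2493-.2000
def tx(u,v,z): p=atz(w,(200+u/4.613,165+v/4.615),z); return (M.T@(p-T))[:2].round(4)*1000
print("rim far",tx(395,65,.0468),"minus42"); print("pocket far",tx(390,175,.0468),"minus 28")
print("body bottom far",tx(390,200,bz),"body top far",tx(390,232,bz+.014),"minus 26")
print("rim L/R",tx(60,375,.0468),tx(728,375,.0468))
for v in(380,400,430): print("body L/R top",tx(160,v,bz+.014),tx(610,v,bz+.014))
s=np.load("s11.npy",allow_pickle=True).item()
def ts(u,v,z): p=atz(s,(302+u/11.1,262+v/11.1),z); return p
from itertools import count
# overlays in side & wrist with model
for bx,by,tag in((-2.8,0.6,"a"),):
  b=T+M@np.array([bx/1e3,by/1e3,.2]); cu=T+M@np.array([-.0016-0.,.0006,0]) 
  out=[]
  for c,(x0,y0,x1,y1),k in((w,(200,165,360,295),4.613),(s,(302,262,362,316),11.1)):
    vis=cv2.resize(c["frame"][y0:y1,x0:x1],None,fx=k,fy=k,interpolation=cv2.INTER_CUBIC)
    for ctr,r,z,col in((b,.026,bz,(255,0,0)),(b,.026,bz+.014,(255,128,0)),(cu,.042,.0468,(0,0,255)),(cu,.028,.0468,(0,0,255))):
        P=(proj(c,circ(np.array([0,0,1.]),0,r,np.array([ctr[0],ctr[1],z])))-[x0,y0])*k
        cv2.polylines(vis,[np.round(P*8).astype(np.int32)],True,col,1,cv2.LINE_AA,3)
    out.append(cv2.resize(vis,(400,400)))
  save("v11o"+tag,np.hstack(out))
E
```

```text
rim far [38.6  1.3] minus42
pocket far [25.3  0.8] minus 28
body bottom far [23.   0.8] body top far [23.5  0.8] minus 26
rim L/R [ -0.4 -40. ] [-0.2 42.6]
body L/R top [  6. -25.] [ 6.1 25.4]
body L/R top [  3.6 -25.1] [ 3.7 25.5]
body L/R top [ -0.1 -25.2] [ 0.  25.7]
```

View pics/v11oa.png

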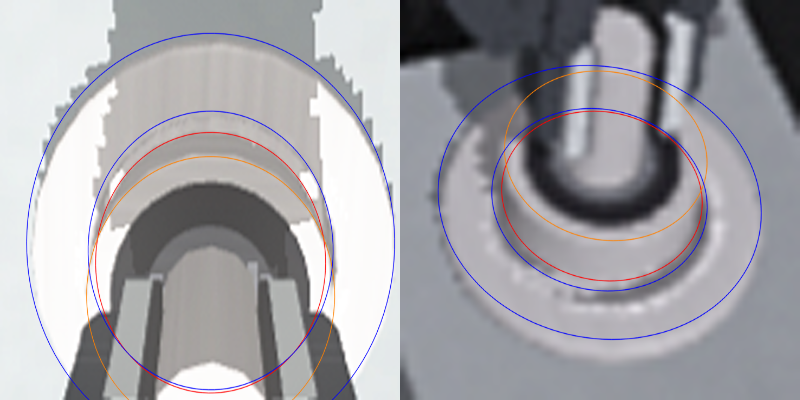

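```bash
python3 -m creep '[{"linear":[0.001,0.0036,0],"rot":[0,0,0],"grip":-1},{"linear":[0.001,0.0036,0.006],"rot":[0,0,0],"grip":-1},{"linear":[0.001,0.0036,0.012],"rot":[0,0,0],"grip":-1},{"linear":[0.001,0.0036,0.014],"rot":[0,0,0],"grip":-1},{"linear":[0.001,0.0036,0.014],"rot":[0,0,0],"grip":-1}]'; python3 -m creep '[{"linear":[0,0,0.004],"rot":[0,0,0],"grip":-1},{"linear":[0,0,0.006],"rot":[0,0,0],"grip":-1}]'
```

```text
time_s: 37.53
tool_pos: [0.5559, -0.2007, 0.246]
eef_rot: [-2.475, -1.934, 0.0]
force: [-0.3, 0.6, -3.5]
width: 0.0181
time_s: 37.7
tool_pos: [0.556, -0.2007, 0.2448]
eef_rot: [2.476, 1.934, -0.0]
force: [-0.0, -0.5, -3.3]
width: 0.0179
```

Now at .2448 with no contact, so it is below the earlier catch height of .2468. Continuing down.

```bash
python3 -m creep '[{"linear":[0,0,0.008],"rot":[0,0,0],"grip":-1},{"linear":[0,0,0.012],"rot":[0,0,0],"grip":-1},{"linear":[0,0,0.012],"rot":[0,0,0],"grip":-1}]';python3 -m creep '[{"linear":[0,0,0.008],"rot":[0,0,0],"grip":-1},{"linear":[0,0,0.012],"rot":[0,0,0],"grip":-1},{"linear":[0,0,0.012],"rot":[0,0,0],"grip":-1}]'
```

```text
time_s: 37.95
tool_pos: [0.5559, -0.2006, 0.2414]
eef_rot: [-2.475, -1.934, 0.0]
force: [0.0, -0.3, -3.1]
width: 0.0183
time_s: 38.2
tool_pos: [0.5559, -0.2006, 0.2385]
eef_rot: [-2.475, -1.934, 0.0]
force: [0.0, 0.8, -3.3]
width: 0.0183
```

Seat is expected near .228.

```bash
python3 -m creep '[{"linear":[0,0,0.008],"rot":[0,0,0],"grip":-1},{"linear":[0,0,0.016],"rot":[0,0,0],"grip":-1},{"linear":[0,0,0.016],"rot":[0,0,0],"grip":-1}]';python3 -m creep '[{"linear":[0,0,0.006],"rot":[0,0,0],"grip":-1},{"linear":[0,0,0.012],"rot":[0,0,0],"grip":-1},{"linear":[0,0,0.012],"rot":[0,0,0],"grip":-1}]'; python3 -m creep '[{"linear":[0,0,0.004],"rot":[0,0,0],"grip":-1},{"linear":[0,0,0.004],"rot":[0,0,0],"grip":-1}]'
```

```text
time_s: 38.45
tool_pos: [0.5559, -0.2006, 0.2344]
eef_rot: [-2.475, -1.934, 0.0]
force: [0.3, 0.7, -3.2]
width: 0.0185
time_s: 38.7
tool_pos: [0.5559, -0.2006, 0.2315]
eef_rot: [-2.475, -1.934, 0.0]
force: [0.6, -0.7, -1.9]
width: 0.018
time_s: 38.87
tool_pos: [0.556, -0.2007, 0.2307]
eef_rot: [-2.476, -1.934, 0.0]
force: [1.2, 0.1, -3.2]
width: 0.0178
```

```bash
python3 -m creep '[{"linear":[0,0,0.004],"rot":[0,0,0],"grip":-1},{"linear":[0,0,0.004],"rot":[0,0,0],"grip":-1}]';python3 -m creep '[{"linear":[0,0,0.004],"rot":[0,0,0],"grip":-1},{"linear":[0,0,0.004],"rot":[0,0,0],"grip":-1}]'
```

```text
time_s: 39.03
tool_pos: [0.556, -0.2007, 0.2297]
eef_rot: [-2.476, -1.934, 0.0]
force: [-0.4, -0.0, -2.6]
width: 0.0183
time_s: 39.2
tool_pos: [0.556, -0.2007, 0.2287]
eef_rot: [-2.476, -1.934, 0.0]
force: [0.0, -0.1, -2.3]
width: 0.018
```

```bash
python3 -m creep '[{"linear":[0,0,0.004],"rot":[0,0,0],"grip":-1},{"linear":[0,0,0.004],"rot":[0,0,0],"grip":-1}]';python3 -m creep '[{"linear":[0,0,0.003],"rot":[0,0,0],"grip":-1},{"linear":[0,0,0.003],"rot":[0,0,0],"grip":-1}]'
```

```text
time_s: 39.37
tool_pos: [0.5561, -0.2008, 0.2282]
eef_rot: [2.476, 1.934, 0.0]
force: [-0.5, 0.5, -1.0]
width: 0.0178
time_s: 39.53
tool_pos: [0.5561, -0.2008, 0.228]
eef_rot: [2.475, 1.934, 0.0]
force: [-2.3, 0.5, 4.5]
width: 0.0183
```

```bash
python3 -m creep '[{"linear":[0,0,-0.003],"rot":[0,0,0],"grip":-1},{"linear":[0,0,-0.003],"rot":[0,0,0],"grip":-0.3},{"linear":[0,0,-0.003],"rot":[0,0,0],"grip":-0.3},{"linear":[0,0,-0.003],"rot":[0,0,0],"grip":0.1},{"linear":[0,0,-0.003],"rot":[0,0,0],"grip":0.1},{"linear":[0,0,-0.003],"rot":[0,0,0],"grip":0.1},{"linear":[0,0,-0.003],"rot":[0,0,0],"grip":0.1}]'
python3 -m creep '[{"linear":[0,0,-0.03],"rot":[0,0,0],"grip":0.1},{"linear":[0,0,-0.1],"rot":[0,0,0],"grip":0.1},{"linear":[0,0,-0.25],"rot":[0,0,0],"grip":0.1},{"linear":[-0.12,0,-0.4],"rot":[0,0,0],"grip":0.1},{"linear":[-0.12,0,-0.45],"rot":[0,0,0],"grip":0.1},{"linear":[-0.12,0,-0.45],"rot":[0,0,0],"grip":0.1}]'
python3 - <<'E'
from h import *
o=st()
w=capture("wrist"); s=capture("side"); np.save("w12.npy",w,allow_pickle=True)
a=cv2.resize(w["frame"][70:270,190:390],(400,400),interpolation=cv2.INTER_CUBIC)
b=cv2.resize(s["frame"][230:330,290:390],(400,400),interpolation=cv2.INTER_CUBIC)
save("v12",np.hstack([a,b])); save("s12",s["frame"])
E
```

```text
time_s: 40.12
tool_pos: [0.5561, -0.2008, 0.2278]
eef_rot: [2.476, 1.934, 0.0]
force: [-1.1, 1.4, -0.8]
width: 0.0474
time_s: 40.62
tool_pos: [0.5505, -0.232, 0.3468]
eef_rot: [2.469, 1.926, 0.006]
force: [0.6, -0.3, 0.6]
width: 0.0471
t 40.62 pos [ 0.5505 -0.232   0.3468] rot [2.469  1.9256 0.0064] F [ 0.6 -0.3  0.6] w 0.0471
```

View pics/v12.png

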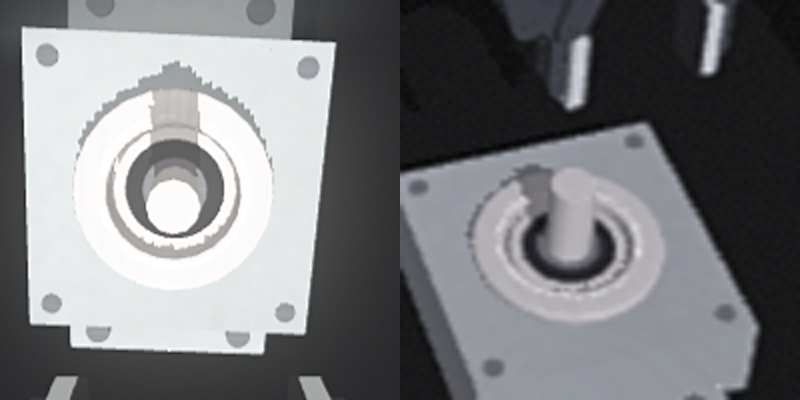

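View pics/s12.png

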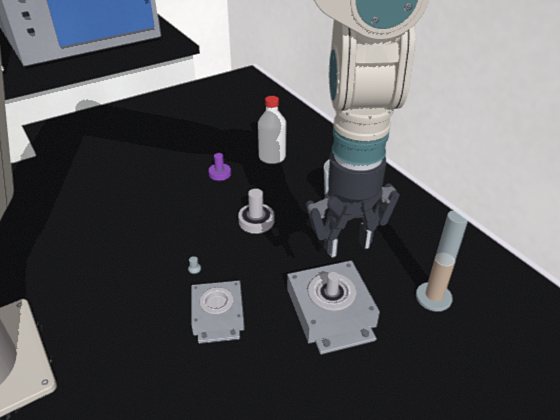

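```bash
python3 - <<'E'
from h import *
w=np.load("w12.npy",allow_pickle=True).item()
g=lambda u,v:(190+u/2,70+v/2)
rimc=(atz(w,g(73,188),.0468)+atz(w,g(273,190),.0468))/2; rimv=(atz(w,g(175,88),.0468)+atz(w,g(175,290),.0468))/2
print("rim",rimc[:2].round(4),rimv[:2].round(4))
print("shaft top",atz(w,g(173,207),.0818)[:2].round(4),"dark ring ctr",((atz(w,g(126,187),.0418)+atz(w,g(223,187),.0418))/2)[:2].round(4),((atz(w,g(175,139),.0418)+atz(w,g(175,237),.0418))/2)[:2].round(4))
t=capture("top")
for n in("beaker","cylinder","washbottle","stopper"):
    r=silhouettes(n,t); print(n,[(round(q["conf"],2),np.round(q["box"]).tolist()) for q in r[:1]])
st(); env.sign_off()
E
```

```text
rim [ 0.5559 -0.202 ] [ 0.5562 -0.2041]
shaft top [ 0.5559 -0.2031] dark ring ctr [ 0.5564 -0.2021] [ 0.5564 -0.203 ]
beaker [(0.86, [254.0, 106.0, 33.0, 36.0])]
cylinder [(0.75, [376.0, 114.0, 37.0, 39.0])]
washbottle [(0.68, [162.0, 119.0, 31.0, 30.0])]
stopper [(0.49, [270.0, 263.0, 5.0, 10.0])]
t 40.97 pos [ 0.5482 -0.2291  0.3385] rot [-2.4727e+00 -1.9327e+00  2.1000e-03] F [-0.5 -0.5 -0.6] w 0.0469
the job is handed in; nothing more can be done
```

The cup is pressed home and the bearing stands in it, shaft up and released. I handed the job in at about 41 s.

- **Pressing:** I worked around four sides of the rim, with 9–22 N readings at the wrist. The largest lean I estimated from touching opposite sides was about 3.8°.
- **Final push:** I held about 20 N (19.4–20.4 N vertical) for roughly a second. Three sides were touched again afterwards and lay within about 0.2 mm of each other. The fourth stopped hard at the same loaded height.
- **Placing the bearing:** The first lowering caught on the rim with about 20 N vertical (about 21–24 N in all). I backed off, realigned it by camera by about 3.5 mm along one axis and 1 mm across it, and it then went in freely to the pocket floor.
- **Last checks:** The shaft top and body centre agree to about 1 mm, so it stands upright in the cup. All four bystanders still show in the top view where they were at the start. The gripper was well clear, with no contact force.
- **Checks that disagreed:** A camera fit of the rim right after pressing suggested about 3° of tilt. I set it aside because the touch heights and the even shadow around the rim showed it flat, and that fit picks up the rim's side wall. I did not touch the rim again after the bearing caught on it. The later pictures still show it flush.

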